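# Clamp a lens barrel in the cam quick-release holder

## Task

Flip the red cam lever of the lens clamp up to open it fully, then gently stand the blue-banded lens barrel upright (lens up) in the clamp's nest between the V jaw and the orange jaw and let go of it. Next, with the lever still open, turn the knurled adjusting nut clockwise until its pointer is on the green mark, and only then flip the lever fully down again so that the barrel is clamped firmly against the V. Do not disturb anything else on the bench.

Things in the scene. Friction and masses are not known exactly. Their poses are not given: they have to be found in the camera images.
- clamp: Lens clamp bolted to the bench; place and yaw vary. Aluminium base plate 12 mm thick, own x -60 to +185 mm, y +-45 mm. Origin at bench level under the nest's centre; own x runs from the fixed dark V jaw past the nest (x 0), orange jaw and grey housing with the nut (x 95 mm; housing 40 mm wide, x 60 to 130, white dial radius 30 on it, top 46 mm above bench) to the cam lever. z up.
- nest (a point): Centre of the clamp's nest, on its base plate, 12 mm above the bench; axes as the clamp's. A barrel standing here touches both faces of the V jaw, which lies at the -x side (x -42 to -3 mm, y +-26 mm, top 36 mm above the bench) and opens to +x; orange jaw at the +x side. Lever open: 7 to 9 mm of play toward +x at the start, 4 with the nut on the mark; closed: the jaw is in the way.
- jaw: Orange sprung moving jaw: pad 8 mm thick, 30 mm wide (y), 14 to 34 mm above the bench, facing the V. The cam backs it off 10 mm when the lever is open; its spring (1.8 N per mm) presses the barrel with about 12 N when the lever is closed with the nut on the mark. Moves only along the clamp's x; origin not a visible point.
- nut (a joint): Adjusting nut on a vertical axis, rad; grows clockwise seen from above (0 to 3.3). Starts 0.3 to 1.2, too loose; pointer centred on the green mark at 2.4, mark reaches 0.25 either side. Each rad pulls the jaw and lever 2.5 mm toward the V. Stays where left (friction 0.2 N m). Pointer: white bar on the nut's top, red tab on its flange. Green mark: on the white dial, clamp's -y side.
- nut_grip (a point): On the nut's axis, at gripping height, 71 mm above the bench, 8 mm under the nut's top. The knurled part is 34 mm in diameter from 51 to 79 mm above the bench, over a 42 mm flange (47 to 51 mm above the bench). Turns with the nut.
- lever (a joint): Cam lever hinged about the clamp's y axis, rad: 0 = closed (level, pointing to the clamp's +x), grows as it is lifted; 1.4 = open stop, 10 degrees short of upright. Starts at 0 to 0.06. Stays where left (friction 0.2 N m, about 3 N at the tip); clamping the barrel adds 0.1 N m at most.
- lever_grip (a point): Middle of the red lever's thick end, 72 mm from the hinge axis. The thick end is 26 mm long, 16 mm wide (along the hinge axis), 12 mm thick; the lever ends 87 mm from the hinge axis. Closed, this point is 45 mm above the bench, beyond the base plate's end, nothing below it. Axes as the lever's: x along it, y along the hinge axis.
- lever_hinge (a point): On the lever's hinge axis, at 168 mm minus 2.5 mm per rad of nut along the clamp's x, 45 mm above the bench, between two aluminium cheeks (42 mm over the outside, top 58 mm); axes as the clamp's. At lever angle q the grip point lies 72 cos q mm toward the clamp's +x and 72 sin q mm above this.
- barrel: The lens barrel to clamp: black cylinder 40 mm in diameter, 64 mm tall (foot chamfered 2.5 mm), 0.13 to 0.25 kg, standing on the bench; a blue band round its middle and a blue ring round the lens on its top. Origin at the centre of its underside, z up. In the clamp, grip it above the 36 mm high V jaw.
- barrel_orange: Bystander: the same barrel with an orange band and ring, 40 mm in diameter, 64 mm tall. Origin at the centre of its underside.
- cleaner: Bystander: amber bottle 40 mm in diameter, 125 mm tall. Origin at the centre of its underside.
- eyepiece: Bystander: brass eyepiece 48 mm in diameter at the top, 52 mm tall. Origin at the centre of its underside.
- jar: Bystander beside the clamp (its -y side): small clear jar with white lid, 50 mm in diameter, 55 mm tall. Origin at the centre of its underside.
- driver: Bystander beside the clamp (its +y side): screwdriver with yellow handle, 150 mm long, lying roughly along the clamp, about 26 mm high. Origin under its middle, x toward its tip.
- tray: Bystander: open blue parts tray 110 x 160 x 35 mm. Origin at the centre of its underside.
- weight: Bystander beside the clamp (its -y side, by the nut): brass cylinder 44 mm in diameter, 40 mm tall. Origin at the centre of its underside.

How it is judged (in metres and radians):
On the way, in this order (a step that is already met when the one before it is completed fails the run):
1. the lever is flipped open (value of joint lever above 1.1 rad), for 0.2 s.
2. the blue barrel stands in the nest, let go, with the lever open (horizontal distance between barrel and nest below 0.016 m and z of barrel in the frame of nest below 0.004 m and angle between barrel's own z axis and vertical below 0.07 rad and value of joint lever above 1.1 rad and contact force between the fingers and barrel below 0.1 N), for 0.2 s.
3. the nut's pointer is on the green mark, with the lever still open (value of joint nut between 2.12 and 2.68 rad and value of joint lever above 1.1 rad), for 0.2 s.
4. the lever is closed on the barrel (value of joint lever below 0.12 rad and contact force between jaw and barrel above 8 N), for 0.2 s.
At the end, for the whole second after the job is handed in: The lever is closed (below 0.12 rad), the nut between 2.12 and 2.68 rad (pointer on the green mark), the jaw presses the blue barrel with more than 8 N, and the barrel is at rest, upright within 0.07 rad, on the nest's floor within 4 mm and within 5 mm of the nest's centre (all of step 4 and horizontal distance between barrel and nest below 0.005 m and z of barrel in the frame of nest below 0.004 m and angle between barrel's own z axis and vertical below 0.07 rad and value of joint nut between 2.12 and 2.68 rad and linear speed of barrel below 0.02 m/s); the robot touches nothing.
It fails at once if a bystander is moved by more than 20 mm (distance of any of barrel_orange, cleaner, eyepiece, jar, driver, tray, weight from where it was at the start of the episode above 0.02 m).
It fails at once if the barrel is tipped by more than 0.6 rad (angle between barrel's own z axis and vertical above 0.6 rad).
It fails at once if the barrel is dropped or slammed into the nest (faster than 0.5 m/s within 40 mm of it) (distance between barrel and nest below 0.04 m and linear speed of barrel above 0.5 m/s).
It also fails if it takes over 72 s, if anything falls off the work surface, if the arm or the gripper's body presses on something with over 40 N, if the wrist force passes 120 N, or if a joint passes its speed limit or range.

## Robot

A 6-joint arm with a two-finger parallel gripper is mounted at the origin on the work surface. World frame = base frame: x ahead of the robot, y to its left, z up, the work surface at z = 0. Lengths are in m, angles in degrees, forces in N, time in s.
With the tool pointing down it reaches from about 0.25 to 0.8 m from the base axis. Payload 8.5 kg.
Tool frame: the origin (TCP) lies on the front face of the gripper's body, between the roots of the fingers; the fingertips stand 73 mm ahead of it and the grasp point (between the pads) lies 54 mm ahead of it; z points along the fingers, y is the direction in which the jaws open and shut (so a half turn about z gives the same grasp; the last joint's range is limited). The gripper opens to 85 mm and grips with 20 to 120 N. Pads are 22 mm wide; open, the fingers measure 114 mm over their backs; the gripper's body (76 mm by 85 mm) begins 54 mm behind the grasp point. The pads swing forward as they close: fully open they stand 13 mm farther back than shut.
Start: joints at [-71.62, 13.648, -0.773, 75.585, 0, 90], TCP at [0.166, -0.498, 0.304] pointing down, gripper open.
Joint ranges: [-152.45, 152.45], [-59.26, 108.67], [-65.41, 83.53], [-104.44, 129.93], [-82.83, 76.93], [-180, 180]. Speed limits (degrees/s): [127.2, 127.2, 159.86, 180, 180, 180].

## Interface

Orientations are given as [roll, pitch, yaw] about the fixed x, y, z axes, in that order (R = Rz(yaw) Ry(pitch) Rx(roll)).
In Python, from bench import arm, cams, job, spotter gives the robot as it stands. The module is installed in compiled form; this text tells all that it offers.
- The arm moves only by the tool apply_moves, never from a script. Its argument "rows" is a list of rows, each a list of 3 entries, a list of its own where there are three numbers: the shift along the tool's x, y, z in m, then the turn, a rotation vector about the tool's x, y, z in degrees, then the gripper's target within -1 to 1 (fully open at 1, half-way at 0, shut at -1). In form: [[[tx, ty, tz], [wx, wy, wz], grip], ...]. A call has 1 to 12 rows; each row shifts and turns the pose as measured when the row begins, along the tool's axes as they then stand; what a row does not reach is not made up. A row lasts 1/12 s, in which the tool goes at most 41.7 mm and 7.16 degrees, less where a joint would pass 70% of its speed; a pose out of reach is approached as far as the arm can. A call with a gripper value outside its range is refused whole. The fingers move at their own pace and stop on an object; the grip force is fixed at half the most. Time passes only in rows, so rows that do not move let the fingers close. It gives the time, the measured TCP pose, the force and the opening at its end, in the units of the state.
- arm.read_state(): the state, without advancing time (a new reading comes with each control period).
- cams.capture(name): name is "scene" or "side" or "wrist"; returns a dict with "img" (480x640x3 uint8, red, green, blue), "range_z" (480x640 float32, m along the optical axis (not along the pixel's ray), 0 where there is no reading), "fx", "fy", "cx", "cy" (pixels), "world_from_camera" (4x4, takes a point from camera to world coordinates). Camera axes: x right, y down, z forward; pixel columns grow to the right and rows downward; lengths in m; the calibration is good to about 2 mm. A picture is of the moment at which its call begins.
- job.hand_in(): hands the job in, once; it reports no verdict.
Trained networks look in the newest picture that a camera, given by its name, has taken for a name from the list of things; names that differ only in an ending like _2 or _b are one class to them, and where a whole thing is asked for, a point or a joint stands for the part that bears it (a point fixed in the world has none). Each returns a list of dicts, best first, with "p" (0 to 1); they miss things now and then, are a little off and sometimes report something else, mostly with a low value. They report only what shows in the picture. A call takes as long as a camera call.
- spotter.recognise(target, camera): "extent" ([left, top, right, bottom] in pixels, round what is visible of it).
- spotter.silhouettes(target, camera): "region" (480x640 bool, what is visible of it) and "extent" ([left, top, right, bottom] in pixels, round what is visible of it).
The state is a dict: "time_s": time; "joint_pos": joint angles; "dq": joint speeds; "effort": joint torques, N m; "eef_pos": TCP position; "ee_rot": TCP orientation; "contact_force": force on the tool from outside, world axes, zero at the start; "moment": the same for the moment, N m; "finger_gap": finger opening in m.
Only numpy, scipy, OpenCV 4.12 (cv2) and the standard library are available. Lean on these libraries where they do the work, as an engineer would, in place of code of your own. Each camera call takes 0.05 s, during which the arm holds its last target.

## Working session

There is one attempt and no reset: what is moved stays moved. The work goes in short steps, Python scripts to look and compute and a tool call to move; the robot and the scene stay as the last step left them, time stands still between calls to the robot, and variables do not carry over. Pictures are saved under pics/ and viewed, and the job is handed in when it is done.

Besides the shell and the picture viewer there is one more tool, called after "Emit:" as name(argument=value, ...), one argument or row to a line, values as JSON. apply_moves: Moves the arm, as the interface text tells. Its arguments: {"type":"object","properties":{"rows":{"type":"array","items":{"type":"array"}}},"required":["rows"]}

```bash
mkdir -p pics; ls; python3 - <<'E'
from bench import arm,cams,spotter
import cv2
print(arm.read_state())
for n in ["scene","side","wrist"]:
    c=cams.capture(n); cv2.imwrite(f"pics/{n}0.png",c["img"][:,:,::-1]); print(n,c["fx"],c["cx"],c["cy"],c["world_from_camera"].round(3).tolist())
E
```

```text
pics
{'time_s': 0.0, 'joint_pos': array([-7.16214044e+01,  1.36824257e+01, -8.15911517e-01,  7.55863729e+01,
       -4.64873543e-04,  8.99996853e+01]), 'dq': array([ 0.04372056,  0.01590373,  0.04407806, -0.08195627, -0.00437285,
        0.00824812]), 'effort': array([-2.30985170e-03, -5.38779759e+01,  3.46440446e+01,  1.82895816e-02,
        1.38431606e-04,  8.16400984e-06]), 'eef_pos': array([ 0.16542869, -0.49792399,  0.30327113]), 'ee_rot': array([-1.79915290e+02,  4.64407795e-04,  1.83789110e+01]), 'contact_force': array([ 0.73473268,  1.02472737, -0.56577883]), 'moment': array([-0.02096415,  0.02447769,  0.03015852]), 'finger_gap': 0.08490337466638526}
scene 533.8498919322014 310.49841889483076 240.4984134293537 [[0.518, 0.591, -0.618, 1.247], [0.855, -0.363, 0.369, -0.469], [-0.006, -0.72, -0.694, 0.818], [0.0, 0.0, 0.0, 1.0]]
side 464.8282367511023 323.26657654044516 236.88931623696575 [[-0.965, -0.189, 0.182, 0.4], [-0.262, 0.728, -0.633, 0.59], [-0.013, -0.659, -0.752, 0.833], [0.0, 0.0, 0.0, 1.0]]
wrist 422.0784241904416 325.4024854863954 240.55697722247984 [[0.315, -0.91, -0.27, 0.234], [-0.949, -0.302, -0.088, -0.475], [-0.002, 0.284, -0.959, 0.373], [0.0, 0.0, 0.0, 1.0]]
```

View pics/scene0.png

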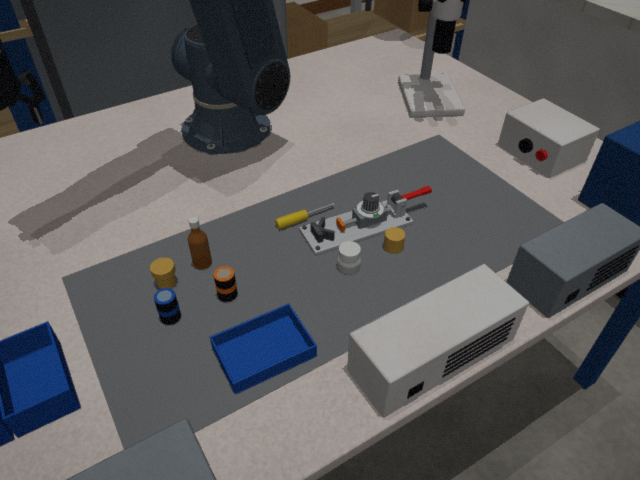

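View pics/side0.png

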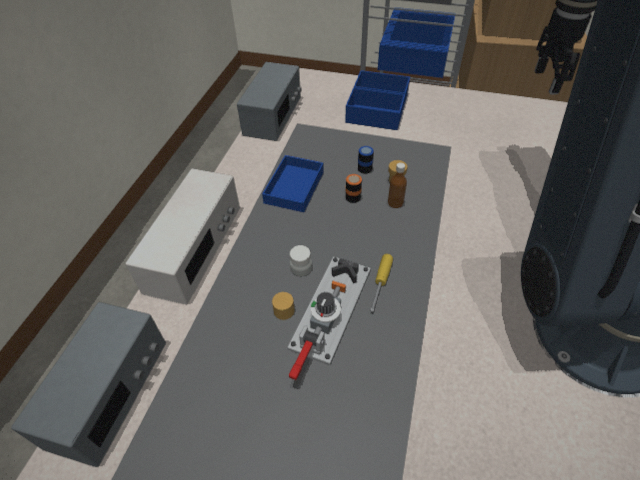

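View pics/wrist0.png

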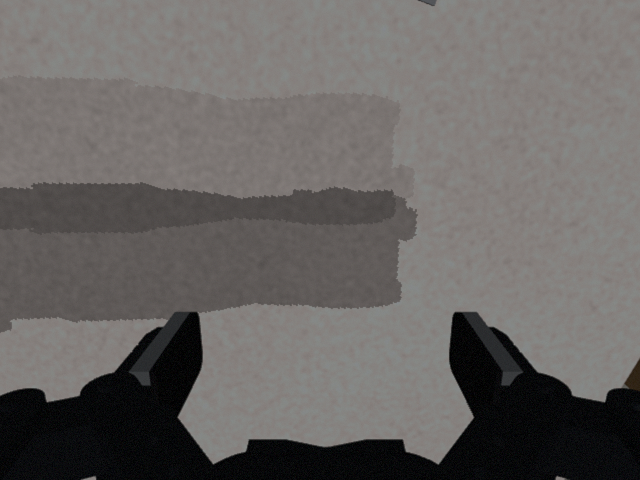

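The scene view shows the clamp at about (355,220), with the red lever to the right (415,193), the blue barrel at (167,305) and the orange barrel at (226,283). The side view shows the same layout, with the clamp at (330,310) and the blue barrel at (366,160). Next I'll measure them.

```bash
cat > h.py <<'E'
import numpy as np, cv2
from bench import arm,cams,spotter
def cloud(c):
    z=c["range_z"]; v,u=np.mgrid[0:480,0:640]
    P=np.stack([(u-c["cx"])/c["fx"]*z,(v-c["cy"])/c["fy"]*z,z],-1)
    T=c["world_from_camera"]; W=P@T[:3,:3].T+T[:3,3]
    W[z<=0]=np.nan
    return W
def sil(t,cam):
    r=spotter.silhouettes(t,cam); return r
E
python3 - <<'E'
from h import *
for cam in ["scene","side"]:
    c=cams.capture(cam); W=cloud(c)
    for t in ["clamp","nut","lever","jaw","barrel","barrel_orange","cleaner","eyepiece","jar","driver","weight","tray"]:
        for r in sil(t,cam)[:2]:
            P=W[r["region"]]; P=P[~np.isnan(P[:,0])]
            if len(P)<5: print(cam,t,r["p"],r["extent"],len(P)); continue
            print(cam,t,round(r["p"],2),[int(x) for x in r["extent"]],len(P),"med",np.median(P,0).round(3),"lo",np.percentile(P,3,axis=0).round(3),"hi",np.percentile(P,97,axis=0).round(3))
            if t=="clamp":
                np.save(f"clamp_{cam}.npy",P)
                Q=P[(P[:,2]>0.006)&(P[:,2]<0.018)]
                print(len(Q),cv2.minAreaRect((Q[:,:2]*1000).astype(np.float32)))
E
```

```text
scene clamp 0.74 [298, 183, 431, 253] 3881 med [0.55  0.081 0.015] lo [ 0.488 -0.041  0.002] hi [0.584 0.235 0.076]
1772 ((534.7337646484375, 76.40018463134766), (246.38839721679688, 93.55145263671875), 82.88282775878906)
scene clamp 0.28 [335, 218, 355, 231] 123 med [0.533 0.036 0.028] lo [0.516 0.031 0.017] hi [0.544 0.068 0.035]
6 ((521.3780517578125, 39.08677673339844), (13.533330917358398, 37.907203674316406), 49.25336837768555)
scene nut 0.9 [359, 189, 381, 214] 351 med [0.546 0.103 0.068] lo [0.487 0.091 0.023] hi [0.557 0.14  0.08 ]
scene lever 0.23 [153, 289, 182, 323] 706 med [ 0.571 -0.375  0.051] lo [ 0.544 -0.392  0.006] hi [ 0.579 -0.357  0.065]
scene jaw 0.68 [337, 221, 356, 233] 118 med [0.534 0.035 0.028] lo [0.517 0.031 0.017] hi [0.545 0.068 0.035]
scene barrel 0.57 [154, 289, 182, 322] 705 med [ 0.571 -0.374  0.052] lo [ 0.543 -0.391  0.006] hi [ 0.579 -0.356  0.065]
scene barrel_orange 0.65 [213, 267, 239, 301] 675 med [ 0.577 -0.26   0.05 ] lo [ 0.548 -0.275  0.004] hi [ 0.585 -0.239  0.066]
scene cleaner 0.9 [188, 220, 212, 272] 783 med [ 0.47  -0.268  0.064] l
[... 2135 characters left out ...]
6]
side eyepiece 0.55 [387, 162, 399, 177] 107 med [ 0.479 -0.341  0.053] lo [ 0.471 -0.366  0.027] hi [ 0.489 -0.328  0.056]
side jar 0.92 [291, 244, 312, 280] 588 med [0.621 0.004 0.049] lo [ 0.603 -0.025  0.007] hi [0.645 0.015 0.059]
side driver 0.95 [371, 254, 395, 311] 445 med [ 0.446 -0.026  0.023] lo [ 0.432 -0.072  0.002] hi [0.457 0.058 0.029]
side weight 0.58 [272, 294, 291, 322] 477 med [0.625 0.118 0.04 ] lo [0.607 0.092 0.007] hi [0.645 0.13  0.044]
side tray 0.8 [264, 154, 323, 213] 2418 med [ 0.723 -0.263  0.008] lo [ 0.664 -0.338  0.003] hi [ 0.774 -0.177  0.037]
side tray 0.36 [287, 256, 372, 380] 4625 med [0.53  0.115 0.016] lo [ 0.486 -0.027  0.011] hi [0.579 0.229 0.08 ]
```

```bash
cat >> h.py <<'E'
from scipy.spatial.transform import Rotation as Ro
def pose():
    s=arm.read_state(); return s["eef_pos"],Ro.from_euler("xyz",s["ee_rot"],degrees=True)
def plan(p1,R1,n,grip,p0=None,R0=None):
    if p0 is None: p0,R0=pose()
    p1=np.array(p1); w=(R0.inv()*R1).as_rotvec()
    print("total rot",np.degrees(w).round(1),"dist",np.linalg.norm(p1-p0).round(3))
    rows=[];R=R0
    for k in range(n):
        d=R.inv().apply((p1-p0)/n)
        rows.append([[round(float(x),4) for x in d],[round(float(x),2) for x in np.degrees(w/n)],grip])
        R=R*Ro.from_rotvec(w/n)
    import json
    print(json.dumps(rows))
YAW=82.85
def Rt(yaw=YAW,tilt=0): # tilt>0: fingers point toward clamp -x
    return Ro.from_euler("xyz",[180,0,yaw],degrees=True)*Ro.from_euler("y",-tilt,degrees=True)
E
python3 - <<'E'
from h import *
plan([0.55,0.2,0.33],Rt(),24,0.0)
E
```

```text
total rot [ -0.   -0.  -64.5] dist 0.797
[[[0.0244, -0.0226, -0.0011], [-0.0, -0.0, -2.69], 0.0], [[0.0254, -0.0214, -0.0011], [-0.0, -0.0, -2.69], 0.0], [[0.0264, -0.0202, -0.0011], [-0.0, -0.0, -2.69], 0.0], [[0.0273, -0.0189, -0.0011], [-0.0, -0.0, -2.69], 0.0], [[0.0282, -0.0176, -0.0011], [-0.0, -0.0, -2.69], 0.0], [[0.0289, -0.0163, -0.0011], [-0.0, -0.0, -2.69], 0.0], [[0.0297, -0.0149, -0.0011], [-0.0, -0.0, -2.69], 0.0], [[0.0303, -0.0135, -0.0011], [-0.0, -0.0, -2.69], 0.0], [[0.0309, -0.0121, -0.0011], [-0.0, -0.0, -2.69], 0.0], [[0.0315, -0.0106, -0.0011], [-0.0, -0.0, -2.69], 0.0], [[0.0319, -0.0091, -0.0011], [-0.0, -0.0, -2.69], 0.0], [[0.0323, -0.0076, -0.0011], [-0.0, -0.0, -2.69], 0.0], [[0.0326, -0.0061, -0.0011], [-0.0, -0.0, -2.69], 0.0], [[0.0329, -0.0045, -0.0011], [-0.0, -0.0, -2.69], 0.0], [[0.0331, -0.003, -0.0011], [-0.0, -0.0, -2.69], 0.0], [[0.0332, -0.0014, -0.0011], [-0.0, -0.0, -2.69], 0.0], [[0.0332, 0.0001, -0.0011], [-0.0, -0.0, -2.69], 0.0], [[0.0332, 0.0017, -0.0011], [-0.0, -0.0, -2.69], 0.0], [[0.0331, 0.0032, -0.0011], [-0.0, -0.0, -2.69], 0.0], [[0.0329, 0.0048, -0.0011], [-0.0, -0.0, -2.69], 0.0], [[0.0326, 0.0063, -0.0011], [-0.0, -0.0, -2.69], 0.0], [[0.0323, 0.0078, -0.0011], [-0.0, -0.0, -2.69], 0.0], [[0.0319, 0.0093, -0.0011], [-0.0, -0.0, -2.69], 0.0], [[0.0314, 0.0108, -0.0011], [-0.0, -0.0, -2.69], 0.0]]
```

Emit:
apply_moves(
  rows=[
    [[0.024,-0.023,-0.001],[0,0,-2.7],0],
    [[0.025,-0.021,-0.001],[0,0,-2.7],0],
    [[0.026,-0.02,-0.001],[0,0,-2.7],0],
    [[0.027,-0.019,-0.001],[0,0,-2.7],0],
    [[0.028,-0.018,-0.001],[0,0,-2.7],0],
    [[0.029,-0.016,-0.001],[0,0,-2.7],0],
    [[0.03,-0.015,-0.001],[0,0,-2.7],0],
    [[0.03,-0.0135,-0.001],[0,0,-2.7],0],
    [[0.031,-0.012,-0.001],[0,0,-2.7],0],
    [[0.0315,-0.011,-0.001],[0,0,-2.7],0],
    [[0.032,-0.009,-0.001],[0,0,-2.7],0],
    [[0.032,-0.008,-0.001],[0,0,-2.7],0],
  ],
)

```text
time_s: 2.45
eef_pos: [0.3564, -0.1379, 0.3155]
ee_rot: [179.7, 0.0, 51.6]
contact_force: [0.7, -1.5, -0.7]
finger_gap: 0.0427
```

```bash
python3 - <<'E'
from h import *
print(arm.read_state()["joint_pos"].round(1))
plan([0.55,0.2,0.33],Rt(),12,0.0)
E
```

```text
[-2.110e+01 -8.000e-01 -1.590e+01  7.470e+01 -1.000e-01  1.073e+02]
total rot [  0.2   0.1 -31.3] dist 0.39
[[[0.0321, -0.0048, -0.0012], [0.02, 0.01, -2.6], 0.0], [[0.0323, -0.0034, -0.0012], [0.02, 0.01, -2.6], 0.0], [[0.0324, -0.0019, -0.0012], [0.02, 0.01, -2.6], 0.0], [[0.0325, -0.0004, -0.0012], [0.02, 0.01, -2.6], 0.0], [[0.0324, 0.001, -0.0012], [0.02, 0.01, -2.6], 0.0], [[0.0324, 0.0025, -0.0012], [0.02, 0.01, -2.6], 0.0], [[0.0322, 0.004, -0.0012], [0.02, 0.01, -2.6], 0.0], [[0.032, 0.0054, -0.0012], [0.02, 0.01, -2.6], 0.0], [[0.0317, 0.0069, -0.0012], [0.02, 0.01, -2.6], 0.0], [[0.0314, 0.0083, -0.0012], [0.02, 0.01, -2.6], 0.0], [[0.031, 0.0097, -0.0012], [0.02, 0.01, -2.6], 0.0], [[0.0305, 0.0111, -0.0012], [0.02, 0.01, -2.6], 0.0]]
```

Emit:
apply_moves(
  rows=[
    [[0.032,-0.005,-0.001],[0,0,-2.6],0],
    [[0.032,-0.003,-0.001],[0,0,-2.6],0],
    [[0.0325,-0.002,-0.001],[0,0,-2.6],0],
    [[0.0325,0,-0.001],[0,0,-2.6],0],
    [[0.0325,0.001,-0.001],[0,0,-2.6],0],
    [[0.0325,0.0025,-0.001],[0,0,-2.6],0],
    [[0.032,0.004,-0.001],[0,0,-2.6],0],
    [[0.032,0.0055,-0.001],[0,0,-2.6],0],
    [[0.032,0.007,-0.001],[0,0,-2.6],0],
    [[0.0315,0.008,-0.001],[0,0,-2.6],0],
    [[0.031,0.01,-0.001],[0,0,-2.6],0],
    [[0.0305,0.011,-0.001],[0,0,-2.6],0],
  ],
)

```text
time_s: 3.45
eef_pos: [0.5512, 0.2239, 0.3299]
ee_rot: [179.4, 0.2, 84.6]
contact_force: [0.6, 0.1, 0.3]
finger_gap: 0.0427
```

```bash
python3 - <<'E'
from h import *
print(arm.read_state()["joint_pos"].round(1),arm.read_state()["eef_pos"])
cam="wrist"
c=cams.capture(cam); W=cloud(c); cv2.imwrite("pics/w1.png",c["img"][:,:,::-1])
for t in ["clamp","nut","lever","jaw","jar","driver","weight"]:
        for r in sil(t,cam)[:1]:
            P=W[r["region"]]; P=P[~np.isnan(P[:,0])]
            print(cam,t,round(r["p"],2),[int(x) for x in r["extent"]],len(P),"med",np.median(P,0).round(3),"lo",np.percentile(P,3,axis=0).round(3),"hi",np.percentile(P,97,axis=0).round(3))
            if t in("clamp","lever"):
                Q=P[(P[:,2]>0.006)&(P[:,2]<0.018)] if t=="clamp" else P[P[:,2]>.04]
                print(len(Q),cv2.minAreaRect((Q[:,:2]*1000).astype(np.float32)))
E
```

```text
[ 22.3  20.1  12.1  81.7  -0.4 117.7] [0.55122108 0.22392054 0.32993676]
wrist clamp 0.92 [275, 151, 367, 440] 20089 med [0.539 0.119 0.013] lo [ 0.488 -0.024  0.01 ] hi [0.581 0.241 0.078]
10597 ((533.59619140625, 77.91488647460938), (246.03543090820312, 90.1383056640625), 82.93821716308594)
wrist nut 0.66 [297, 305, 340, 360] 1978 med [0.538 0.118 0.078] lo [0.521 0.098 0.049] hi [0.555 0.129 0.08 ]
wrist lever 0.82 [306, 150, 337, 263] 2167 med [0.551 0.216 0.052] lo [0.537 0.174 0.048] hi [0.561 0.264 0.056]
2158 ((550.65234375, 218.69912719726562), (97.13771057128906, 23.268760681152344), 83.31642150878906)
wrist jaw 0.88 [303, 362, 335, 391] 600 med [0.53  0.042 0.029] lo [0.516 0.035 0.016] hi [0.542 0.06  0.034]
wrist jar 0.56 [389, 385, 402, 434] 263 med [0.604 0.    0.028] lo [ 0.601 -0.011  0.006] hi [0.607 0.008 0.055]
wrist driver 0.7 [249, 412, 263, 439] 266 med [ 0.455 -0.016  0.02 ] lo [ 0.45  -0.034  0.012] hi [ 0.458 -0.002  0.025]
wrist weight 0.6 [386, 276, 440, 326] 1220 med [0.63  0.126 0.038] lo [0.609 0.106 0.003] hi [0.646 0.133 0.041]
```

View pics/w1.png

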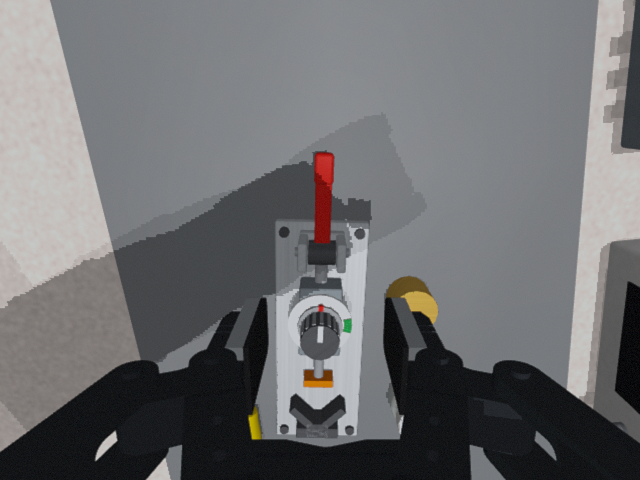

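The wrist view shows the clamp upright in the picture, with the lever end at (322,165) and the nut at (320,335). The red tab at (321,307) points along +x, so the nut is near 0.83. The green mark is at (347,325). Next I'll approach the lever, tilted.

```bash
cat >> h.py <<'E'
YAW=82.9
CX=np.array([np.cos(np.radians(YAW)),np.sin(np.radians(YAW)),0]); CY=np.array([-CX[1],CX[0],0]); Z=np.array([0,0,1.])
NEST=np.array([0.5259,0.0145,0.012])
def cl(x,y,z): return np.array([NEST[0],NEST[1],0])+CX*x+CY*y+Z*z
def tcp(g,R,back=0): return np.array(g)-R.apply([0,0,0.054+back])
E
python3 - <<'E'
from h import *
R=Rt(YAW,40)
g=cl(238,0,46)if 0 else cl(.238,0,.046)
plan(tcp(g,R,0.09),R,10,0.0)
plan(tcp(g,R,0.0),R,6,0.0,tcp(g,R,.09),R)
E
```

```text
total rot [  1.1 -39.8   1.2] dist 0.213
[[[0.0123, 0.0003, 0.0174], [0.11, -3.98, 0.12], 0.0], [[0.0135, 0.0003, 0.0165], [0.11, -3.98, 0.12], 0.0], [[0.0146, 0.0003, 0.0155], [0.11, -3.98, 0.12], 0.0], [[0.0156, 0.0003, 0.0144], [0.11, -3.98, 0.12], 0.0], [[0.0166, 0.0003, 0.0133], [0.11, -3.98, 0.12], 0.0], [[0.0175, 0.0003, 0.0121], [0.11, -3.98, 0.12], 0.0], [[0.0183, 0.0002, 0.0109], [0.11, -3.98, 0.12], 0.0], [[0.019, 0.0002, 0.0096], [0.11, -3.98, 0.12], 0.0], [[0.0196, 0.0002, 0.0083], [0.11, -3.98, 0.12], 0.0], [[0.0201, 0.0002, 0.0069], [0.11, -3.98, 0.12], 0.0]]
total rot [0. 0. 0.] dist 0.09
[[[0.0, 0.0, 0.015], [0.0, 0.0, 0.0], 0.0], [[0.0, 0.0, 0.015], [0.0, 0.0, 0.0], 0.0], [[0.0, 0.0, 0.015], [0.0, 0.0, 0.0], 0.0], [[0.0, 0.0, 0.015], [0.0, 0.0, 0.0], 0.0], [[0.0, 0.0, 0.015], [0.0, 0.0, 0.0], 0.0], [[0.0, 0.0, 0.015], [0.0, 0.0, 0.0], 0.0]]
```

Emit:
apply_moves(
  rows=[
    [[0.012,0,0.0175],[0.1,-4,0.1],0],
    [[0.0135,0,0.0165],[0.1,-4,0.1],0],
    [[0.0145,0,0.0155],[0.1,-4,0.1],0],
    [[0.0155,0,0.0145],[0.1,-4,0.1],0],
    [[0.0165,0,0.0135],[0.1,-4,0.1],0],
    [[0.0175,0,0.012],[0.1,-4,0.1],0],
    [[0.018,0,0.011],[0.1,-4,0.1],0],
    [[0.019,0,0.0095],[0.1,-4,0.1],0],
    [[0.0195,0,0.008],[0.1,-4,0.1],0],
    [[0.02,0,0.007],[0.1,-4,0.1],0],
    [[0,0,0],[0,0,0],0],
  ],
)

```text
time_s: 4.77
eef_pos: [0.5693, 0.3321, 0.158]
ee_rot: [178.6, 41.6, 81.0]
contact_force: [1.7, 0.2, -2.9]
finger_gap: 0.0428
```

```bash
python3 - <<'E'
from h import *
R=Rt(YAW,40)
g=cl(.238,0,.046)
print(arm.read_state()["joint_pos"].round(1))
plan(tcp(g,R,0.0),R,6,0.0)
c=cams.capture("wrist"); cv2.imwrite("pics/w2.png",c["img"][:,:,::-1]); W=cloud(c)
for r in sil("lever","wrist")[:1]:
    P=W[r["region"]]; P=P[~np.isnan(P[:,0])]; P=P[P[:,2]>.035]
    L=(P-cl(0,0,0))@np.stack([CX,CY,Z],1); print(r["p"],L.min(0),L.max(0),np.median(L[L[:,0]>.23],0))
E
```

```text
[ 39.6  52.3  34.8 105.3 -27.2 146.2]
total rot [ 0.2  1.6 -1.4] dist 0.085
[[[0.0019, -0.0007, 0.0141], [0.03, 0.27, -0.23], 0.0], [[0.0018, -0.0007, 0.0141], [0.03, 0.27, -0.23], 0.0], [[0.0017, -0.0007, 0.0141], [0.03, 0.27, -0.23], 0.0], [[0.0017, -0.0007, 0.0141], [0.03, 0.27, -0.23], 0.0], [[0.0016, -0.0007, 0.0141], [0.03, 0.27, -0.23], 0.0], [[0.0015, -0.0006, 0.0141], [0.03, 0.27, -0.23], 0.0]]
0.79 [ 0.16187673 -0.01148456  0.03515576] [0.25544894 0.01246524 0.05612954] [0.2513498  0.00049389 0.05258545]
```

View pics/w2.png

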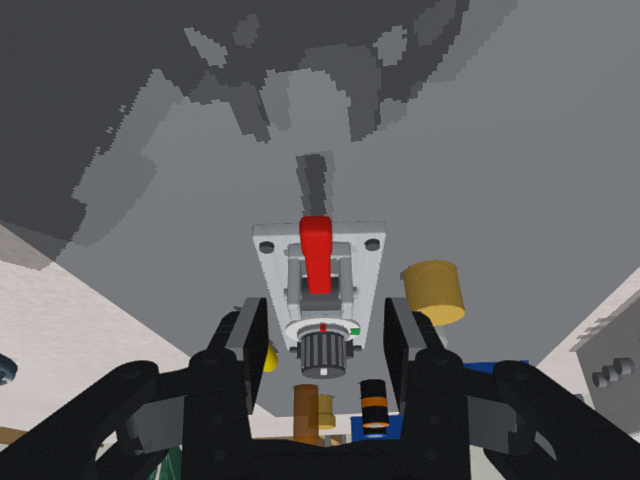

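The lever (317,240) lies between the fingers (250 and 400), so I'll advance and close on it.

Emit:
apply_moves(
  rows=[
    [[0.002,-0.001,0.014],[0,0.3,-0.2],0],
    [[0.002,-0.001,0.014],[0,0.3,-0.2],0],
    [[0.002,-0.001,0.014],[0,0.3,-0.2],0],
    [[0.002,0,0.014],[0,0.3,-0.2],0],
    [[0.002,0,0.014],[0,0.2,-0.2],0],
    [[0.001,0,0.014],[0,0.2,-0.2],0],
    [[0,0,0],[0,0,0],-0.5],
    [[0,0,0],[0,0,0],-1],
    [[0,0,0],[0,0,0],-1],
    [[0,0,0],[0,0,0],-1],
    [[0,0,0],[0,0,0],-1],
  ],
)

```text
time_s: 5.78
eef_pos: [0.5581, 0.2771, 0.1228]
ee_rot: [179.0, 36.6, 81.0]
contact_force: [-0.6, -4.8, -5.8]
finger_gap: 0.0117
```

```bash
python3 - <<'E'
from h import *
p,R=pose()
g=p+R.apply([0,0,.054]); print("grasp in clamp",((g-cl(0,0,0))@np.stack([CX,CY,Z],1)).round(4), arm.read_state()["contact_force"],arm.read_state()["joint_pos"].round(1))
H=cl(.1659,0,.045)
print(R.inv().apply(CY))
# arc about hinge: rigid rotation by dq about -CY
dq=np.radians(80)/20
S=Ro.from_rotvec(-CY*dq)
p1=H+S.apply(p-H); print("per row shift",R.inv().apply(p1-p).round(5),"turn",np.degrees(R.inv().apply(-CY*dq)).round(3))
E
```

```text
grasp in clamp [0.2323 0.0005 0.0795] [-0.57129009 -4.81793965 -5.79938663] [ 35.8  45.7  18.3  89.5 -25.9 140.7]
[-0.02593382 -0.99966312  0.00103865]
per row shift [-0.00854  0.00022 -0.00199] turn [ 0.104  3.999 -0.004]
```

```bash
python3 - <<'E'
from h import *
for n in ["wrist","side"]:
    c=cams.capture(n); cv2.imwrite(f"pics/{n}3.png",c["img"][:,:,::-1] if n=="wrist" else cv2.resize(c["img"][230:400,220:420,::-1],None,fx=3,fy=3))
s=arm.read_state();print(s)
E
```

```text
{'time_s': 5.8833, 'joint_pos': array([ 35.81691039,  45.70722188,  18.31368897,  89.51707161,
       -25.86189295, 140.72184003]), 'dq': array([ 0.18953097,  0.61179276,  0.25945235,  0.12615601, -0.19946765,
        0.12298849]), 'effort': array([ 1.35838173e+00, -8.49977517e+01,  2.88113666e+01,  3.49215634e+00,
       -1.38265338e+00, -2.92296347e-02]), 'eef_pos': array([0.55823312, 0.27687752, 0.12305458]), 'ee_rot': array([178.96053651,  36.62675146,  81.03949925]), 'contact_force': array([-2.80794183, -2.86753341,  0.36414716]), 'moment': array([ 0.01175647,  0.30790946, -0.2409886 ]), 'finger_gap': 0.011435635497919719}
```

View pics/wrist3.png

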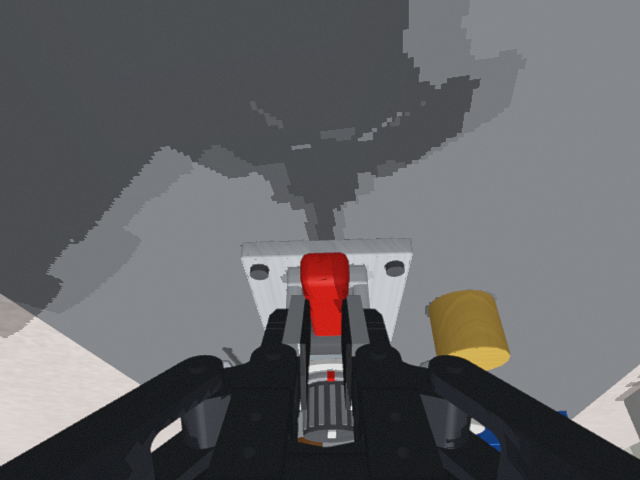

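View pics/side3.png

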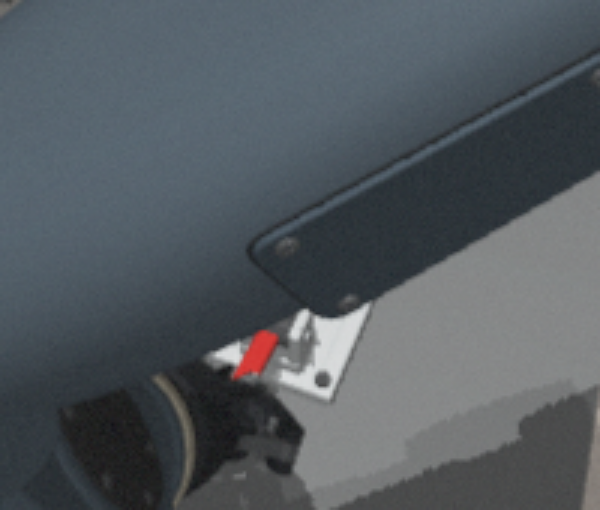

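```bash
python3 - <<'E'
from h import *
c=cams.capture("wrist"); W=cloud(c)
hsv=cv2.cvtColor(c["img"],cv2.COLOR_RGB2HSV)
m=((hsv[...,0]<6)|(hsv[...,0]>174))&(hsv[...,1]>180)&(hsv[...,2]>60); m[345:]=0
P=W[m];P=P[~np.isnan(P[:,0])]
L=(P-cl(0,0,0))@np.stack([CX,CY,Z],1)
v=np.where(m)[0][~np.isnan(W[m][:,0])]
for r in range(250,340,8):
    q=L[(v>=r)&(v<r+8)]
    if len(q): print(r,len(q),np.median(q,0).round(4),(q[:,1].max()-q[:,1].min()).round(4))
E
```

```text
250 145 [0.2527 0.     0.0579] 0.0136
258 366 [0.2526 0.0004 0.0601] 0.015
266 380 [0.252  0.0004 0.0627] 0.0153
274 378 [0.2512 0.0005 0.0652] 0.0151
282 350 [0.2487 0.0006 0.0667] 0.0149
290 342 [0.2419 0.0004 0.0657] 0.0147
298 277 [0.234  0.0006 0.0641] 0.0139
306 253 [0.2193 0.0005 0.0596] 0.012
314 251 [0.2079 0.0007 0.0574] 0.0124
322 235 [0.1948 0.0005 0.0547] 0.0126
330 136 [0.1833 0.0006 0.0524] 0.0126
```

Emit:
apply_moves(
  rows=[
    [[0,0,0],[0,0,0],0],
    [[0,0,0],[0,0,0],0],
    [[0,0,0],[0,0,0],0],
    [[0,0,0],[0,0,0],0],
  ],
)

```text
time_s: 6.27
eef_pos: [0.5602, 0.2771, 0.1272]
ee_rot: [178.5, 36.3, 80.7]
contact_force: [0.4, -0.8, -0.1]
finger_gap: 0.0429
```

```bash
cat >>h.py <<'E'
M3=np.stack([CX,CY,Z],1)
def leverang(save=None,vmax=345):
    c=cams.capture("wrist"); W=cloud(c)
    if save: cv2.imwrite(save,c["img"][:,:,::-1])
    hsv=cv2.cvtColor(c["img"],cv2.COLOR_RGB2HSV)
    m=((hsv[...,0]<6)|(hsv[...,0]>174))&(hsv[...,1]>180)&(hsv[...,2]>60)
    P=W[m];P=P[~np.isnan(P[:,0])]; L=(P-cl(0,0,0))@M3
    L=L[(L[:,0]>.16)&(abs(L[:,1])<.02)]
    return L
def info():
    p,R=pose(); g=p+R.apply([0,0,.054]); d=R.apply([0,0,1])@M3
    print("grasp clamp",((g-cl(0,0,0))@M3).round(4),"dir",d.round(3),"xaxis",(R.apply([1,0,0])@M3).round(3)); s=arm.read_state(); print(s["contact_force"].round(1),s["joint_pos"].round(1),s["finger_gap"].round(4),s["time_s"])
E
python3 - <<'E'
from h import *
info()
L=leverang("pics/w4.png"); 
for x in np.arange(.17,.26,.008):
    q=L[(L[:,0]>x)&(L[:,0]<x+.008)]
    if len(q): print(round(x,3),len(q),q.mean(0).round(4),q[:,2].max().round(4))
E
```

```text
grasp clamp [ 0.2328 -0.0017  0.0837] dir [-0.592 -0.003 -0.806] xaxis [ 0.806 -0.031 -0.592]Traceback (most recent call last):
  File "<stdin>", line 2, in <module>
  File "h.py", line 44, in info
    print("grasp clamp",((g-cl(0,0,0))@M3).round(4),"dir",d.round(3),"xaxis",(R.apply([1,0,0])@M3).round(3)); s=arm.read_state(); print(s["contact_force"].round(1),s["joint_pos"].round(1),s["finger_gap"].round(4),s["time_s"])
                                                                                                                                                                                            ^^^^^^^^^^^^^^^^^^^^^
AttributeError: 'float' object has no attribute 'round'
```

```bash
sed -i 's/s\["finger_gap"\].round(4)/s["finger_gap"]/' h.py
python3 - <<'E'
from h import *
info()
L=leverang("pics/w4.png"); 
for x in np.arange(.17,.26,.008):
    q=L[(L[:,0]>x)&(L[:,0]<x+.008)]
    if len(q): print(round(x,3),len(q),q.mean(0).round(4),q[:,2].max().round(4))
E
```

```text
grasp clamp [ 0.2328 -0.0017  0.0837] dir [-0.592 -0.003 -0.806] xaxis [ 0.806 -0.031 -0.592]
[ 0.4 -0.8 -0.1] [ 35.7  45.4  18.5  89.5 -25.9 140.7] 0.04287332394535015 6.2667
0.17 9 [ 0.1771 -0.0002  0.0494] 0.0512
0.178 119 [0.1821 0.0004 0.052 ] 0.0532
0.186 142 [0.1901 0.0004 0.0536] 0.0547
0.194 161 [0.1981 0.0003 0.0552] 0.0563
0.202 180 [2.061e-01 2.000e-04 5.670e-02] 0.0578
0.21 191 [0.2141 0.0003 0.0584] 0.0595
0.218 187 [0.2213 0.0003 0.0598] 0.061
0.226 184 [0.2313 0.0003 0.0632] 0.0643
0.234 332 [0.238  0.0004 0.0645] 0.0659
0.242 490 [0.2467 0.0005 0.066 ] 0.0675
0.25 1246 [0.252  0.0004 0.0621] 0.0676
```

View pics/w4.png

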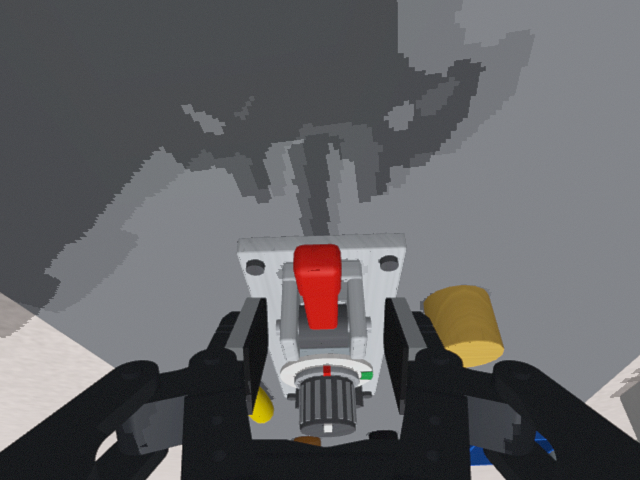

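Emit:
apply_moves(
  rows=[
    [[0.0055,-0.0005,0.0055],[0,0,0],0],
    [[0.0055,-0.0005,0.0055],[0,0,0],0],
    [[0.0055,-0.0005,0.0055],[0,0,0],0],
    [[0.0055,-0.0005,0.0055],[0,0,0],0],
  ],
)

```text
time_s: 6.65
eef_pos: [0.5603, 0.2831, 0.0949]
ee_rot: [178.4, 36.1, 80.6]
contact_force: [-0.0, 0.3, 0.1]
finger_gap: 0.0428
```

```bash

python3 - <<'E'
from h import *
info()
E
```

```text
grasp clamp [ 0.2389 -0.0012  0.0513] dir [-0.59  -0.005 -0.807] xaxis [ 0.807 -0.032 -0.59 ]
[-0.   0.3  0.1] [ 36.1  47.1  17.1  86.4 -25.7 141.1] 0.04281929926619756 6.65
```

Emit:
apply_moves(
  rows=[
    [[-0.003,0,-0.003],[0,0,0],-0.5],
    [[0,0,0],[0,0,0],-1],
    [[0,0,0],[0,0,0],-1],
    [[0,0,0],[0,0,0],-1],
    [[0,0,0],[0,0,0],-1],
  ],
)

```text
time_s: 7.07
eef_pos: [0.559, 0.2824, 0.0956]
ee_rot: [178.6, 36.4, 80.9]
contact_force: [0.9, -0.8, -2.5]
finger_gap: 0.0152
```

```bash

python3 - <<'E'
from h import *
info()
L=leverang("pics/w5.png"); 
for x in np.arange(.17,.26,.01):
    q=L[(L[:,0]>x)&(L[:,0]<x+.01)]
    if len(q): print(round(x,3),len(q),q.mean(0).round(4),q[:,2].max().round(4))
E
```

```text
grasp clamp [2.379e-01 1.000e-04 5.210e-02] dir [-0.593 -0.003 -0.805] xaxis [ 0.805 -0.028 -0.593]
[ 0.9 -0.8 -2.5] [ 36.1  47.1  17.1  86.7 -25.7 141. ] 0.015205789034502667 7.0667
0.17 24 [0.1785 0.001  0.051 ] 0.0517
0.18 69 [1.855e-01 1.000e-04 5.270e-02] 0.0537
0.19 85 [0.1953 0.0003 0.0546] 0.0557
0.2 103 [2.052e-01 1.000e-04 5.660e-02] 0.0576
0.21 72 [ 0.2134 -0.      0.0582] 0.0591
0.22 22 [0.2291 0.0014 0.0627] 0.0631
0.23 185 [2.352e-01 2.000e-04 6.380e-02] 0.0651
0.24 364 [2.466e-01 2.000e-04 6.570e-02] 0.067
0.25 1760 [0.2521 0.0004 0.0614] 0.067
```

```bash
cat >>h.py <<'E'
def arc(n,deg,hx=.1659):
    p,R=pose(); H=cl(hx,0,.045); S=Ro.from_rotvec(-CY*np.radians(deg/n))
    p1=H+S.apply(p-H); print("shift",R.inv().apply(p1-p).round(4),"turn",np.degrees((R.inv()*S*R).as_rotvec()).round(2))
E
python3 - <<'E'
from h import *
arc(1,4)
E
```

```text
shift [-0.0073  0.0002 -0.0035] turn [0.11 4.   0.01]
```

Emit:
apply_moves(
  rows=[
    [[-0.0073,0,-0.0035],[0,4,0],-1],
    [[-0.0073,0,-0.0035],[0,4,0],-1],
    [[-0.0073,0,-0.0035],[0,4,0],-1],
    [[-0.0073,0,-0.0035],[0,4,0],-1],
    [[-0.0073,0,-0.0035],[0,4,0],-1],
    [[-0.0073,0,-0.0035],[0,4,0],-1],
  ],
)

```text
time_s: 7.62
eef_pos: [0.5544, 0.2532, 0.133]
ee_rot: [178.8, 11.9, 81.8]
contact_force: [1.0, -3.0, -7.1]
finger_gap: 0.0151
```

```bash

python3 - <<'E'
from h import *
info(); arc(1,4)
E
```

```text
grasp clamp [2.293e-01 2.000e-04 8.010e-02] dir [-0.206 -0.017 -0.978] xaxis [ 0.978 -0.018 -0.206]
[ 1.  -3.  -7.1] [ 2.850e+01  3.120e+01 -1.000e-01  6.480e+01 -1.030e+01  1.271e+02] 0.015106435600485463 7.6167
shift [-0.0072  0.0002 -0.0036] turn [0.07 4.   0.07]
```

Emit:
apply_moves(
  rows=[
    [[-0.0072,0,-0.0036],[0,4,0],-1],
    [[-0.0072,0,-0.0036],[0,4,0],-1],
    [[-0.0072,0,-0.0036],[0,4,0],-1],
    [[-0.0072,0,-0.0036],[0,4,0],-1],
    [[-0.0072,0,-0.0036],[0,4,0],-1],
    [[-0.0072,0,-0.0036],[0,4,0],-1],
  ],
)

```text
time_s: 8.12
eef_pos: [0.5481, 0.2081, 0.1568]
ee_rot: [178.5, -13.3, 82.2]
contact_force: [6.4, 0.3, -15.0]
finger_gap: 0.015
```

```bash

python3 - <<'E'
from h import *
info(); arc(1,4)
E
```

```text
grasp clamp [0.2073 0.0004 0.1042] dir [ 0.23  -0.028 -0.973] xaxis [ 0.973 -0.011  0.231]
[  6.4   0.3 -15. ] [ 16.2  20.7 -14.6  47.9  11.6 114.8] 0.014971841712540852 8.1167
shift [-0.0073  0.0002 -0.0035] turn [0.04 4.   0.11]
```

Emit:
apply_moves(
  rows=[
    [[-0.0073,0,-0.0035],[0,4,0],-1],
    [[-0.0073,0,-0.0035],[0,4,0],-1],
    [[-0.0073,0,-0.0035],[0,4,0],-1],
    [[-0.0073,0,-0.0035],[0,4,0],-1],
  ],
)

```text
time_s: 8.45
eef_pos: [0.5437, 0.1744, 0.1602]
ee_rot: [178.2, -30.1, 82.7]
contact_force: [6.0, 5.0, -14.5]
finger_gap: 0.0148
```

```bash

python3 - <<'E'
from h import *
info(); arc(1,4)
L=leverang("pics/w6.png"); print(len(L))
# fit line to lever points
if len(L)>50:
    for z in np.arange(.05,.14,.01):
        q=L[(L[:,2]>z)&(L[:,2]<z+.01)]
        if len(q): print(round(z,3),len(q),q.mean(0).round(4))
E
```

```text
grasp clamp [0.1879 0.0003 0.1135] dir [ 0.502 -0.034 -0.864] xaxis [ 0.865 -0.004  0.502]
[  6.    5.  -14.5] [  6.4  18.6 -21.8  39.6  28.7 106.8] 0.014848754728619254 8.45
shift [-0.0073  0.0001 -0.0035] turn [0.01 4.   0.14]
2661
0.05 22 [0.1658 0.0007 0.0582]
0.06 72 [0.167  0.0004 0.0654]
0.07 78 [0.169  0.0007 0.0753]
0.08 97 [0.1711 0.0008 0.0853]
0.09 49 [0.1726 0.0003 0.0925]
0.1 19 [0.1746 0.0021 0.1092]
0.11 170 [0.176  0.0006 0.115 ]
0.12 1570 [0.1842 0.0008 0.1284]
0.13 584 [0.1828 0.0005 0.1305]
```

View pics/w6.png

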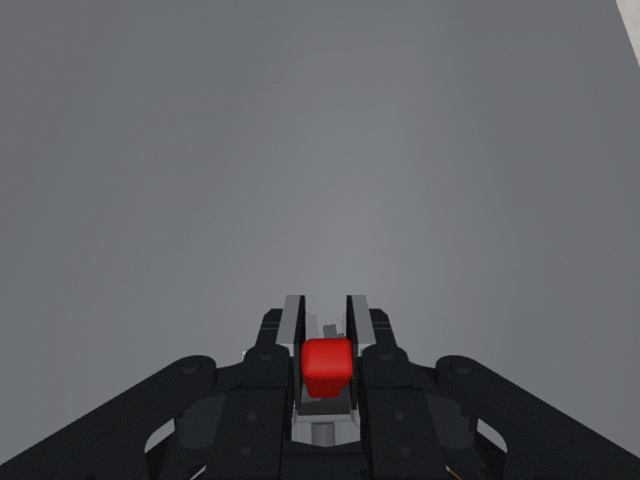

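The lever's back face leans about 10° from vertical, so the lever is at its open stop (about 1.39 rad). The wrist view shows its end at (327,365) between the pads. I'll release and back off.

Emit:
apply_moves(
  rows=[
    [[0,0,0],[0,0,0],0],
    [[0,0,0],[0,0,0],0],
    [[0,0,0],[0,0,0],0],
    [[0,0,-0.015],[0,0,0],0],
    [[0,0,-0.03],[0,0,0],0],
    [[0,0,-0.03],[0,0,0],0],
    [[0,0,-0.03],[0,0,0],0],
    [[0,0,-0.02],[0,0,0],0],
  ],
)

```text
time_s: 9.17
eef_pos: [0.5277, 0.1103, 0.2692]
ee_rot: [178.7, -30.2, 82.5]
contact_force: [0.9, 0.9, 0.4]
finger_gap: 0.0423
```

```bash

python3 - <<'E'
from h import *
info()
for cam in ["scene","side"]:
    c=cams.capture(cam); W=cloud(c)
    for t in ["barrel","barrel_orange","eyepiece"]:
        r=sil(t,cam)
        if not r: continue
        P=W[r[0]["region"]]; P=P[~np.isnan(P[:,0])]; Q=P[(P[:,2]>.058)] if t!="eyepiece" else P[P[:,2]>.046]
        print(cam,t,round(r[0]["p"],2),r[0]["extent"],cv2.minEnclosingCircle((Q[:,:2]*1000).astype(np.float32)),Q.mean(0).round(4),len(Q))
    if cam=="scene":
        x=cv2.resize(c["img"][170:270,270:450,::-1],None,fx=4,fy=4,interpolation=cv2.INTER_CUBIC);cv2.imwrite("pics/s7.png",x)
plan([0.558,-0.36,0.30],Rt(18.4),24,0.5)
E
```

```text
grasp clamp [0.1224 0.0086 0.2226] dir [ 0.503 -0.026 -0.864] xaxis [ 0.864 -0.007  0.503]
[0.9 0.9 0.4] [ -0.7  12.5 -12.4  59.7  29.8  98.7] 0.04231544151307791 9.1667
scene barrel 0.85 [152.8, 288.7, 181.6, 324.7] ((558.1630859375, -372.69610595703125), 22.168018341064453) [ 0.5604 -0.3738  0.0631] 301
scene barrel_orange 0.95 [214.3, 267.9, 238.3, 301.7] ((564.4356079101562, -256.25653076171875), 21.236602783203125) [ 0.5662 -0.2568  0.0632] 280
scene eyepiece 0.71 [150.0, 255.8, 176.6, 285.8] ((491.8292236328125, -356.9857177734375), 47.94926834106445) [ 0.4712 -0.3494  0.0502] 359
side barrel 0.74 [312.2, 293.8, 338.2, 317.2] ((537.2264404296875, 108.09193420410156), 18.101303100585938) [0.5357 0.1122 0.0766] 312
side eyepiece 0.6 [388.2, 160.7, 410.8, 177.2] ((458.501953125, -319.8538818359375), 58.176822662353516) [ 0.4713 -0.3423  0.058 ] 136
total rot [-15.9 -27.5  62.1] dist 0.473
[[[-0.0159, 0.0041, -0.0109], [-0.66, -1.15, 2.59], 0.5], [[-0.016, 0.0049, -0.0105], [-0.66, -1.15, 2.59], 0.5], [[-0.0159, 0.0058, -0.0101], [-0.66, -1.15, 2.59], 0.5], [[-0.0158, 0.0066, -0.00
[... 467 characters left out ...]
1.15, 2.59], 0.5], [[-0.0131, 0.0134, -0.006], [-0.66, -1.15, 2.59], 0.5], [[-0.0126, 0.0141, -0.0056], [-0.66, -1.15, 2.59], 0.5], [[-0.0121, 0.0147, -0.0052], [-0.66, -1.15, 2.59], 0.5], [[-0.0115, 0.0153, -0.0048], [-0.66, -1.15, 2.59], 0.5], [[-0.0109, 0.0158, -0.0044], [-0.66, -1.15, 2.59], 0.5], [[-0.0103, 0.0164, -0.004], [-0.66, -1.15, 2.59], 0.5], [[-0.0096, 0.0169, -0.0036], [-0.66, -1.15, 2.59], 0.5], [[-0.0089, 0.0173, -0.0032], [-0.66, -1.15, 2.59], 0.5], [[-0.0081, 0.0177, -0.0028], [-0.66, -1.15, 2.59], 0.5], [[-0.0074, 0.0181, -0.0025], [-0.66, -1.15, 2.59], 0.5], [[-0.0066, 0.0185, -0.0021], [-0.66, -1.15, 2.59], 0.5], [[-0.0058, 0.0188, -0.0018], [-0.66, -1.15, 2.59], 0.5]]
```

View pics/s7.png

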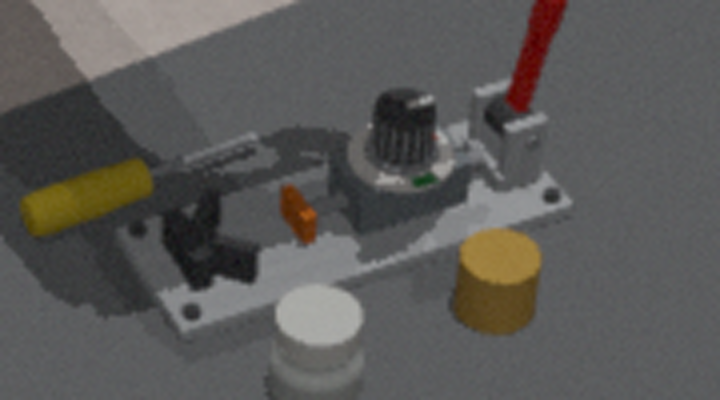

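The lever stands open, and the V and orange jaw are empty. Next is the barrel, at about (0.558, -0.373).

```bash

python3 - <<'E'
from h import *
plan([0.53,0.0,0.29],Rt(),6,0.4)
plan([0.555,-0.36,0.27],Rt(),12,0.4,np.array([0.53,0.0,0.29]),Rt())
E
```

```text
total rot [  1.1 -30.2  -0.8] dist 0.114
[[[-0.0138, 0.0031, -0.0127], [0.19, -5.03, -0.13], 0.4], [[-0.0148, 0.0031, -0.0114], [0.19, -5.03, -0.13], 0.4], [[-0.0158, 0.003, -0.0101], [0.19, -5.03, -0.13], 0.4], [[-0.0166, 0.0029, -0.0087], [0.19, -5.03, -0.13], 0.4], [[-0.0173, 0.0029, -0.0072], [0.19, -5.03, -0.13], 0.4], [[-0.0179, 0.0028, -0.0057], [0.19, -5.03, -0.13], 0.4]]
total rot [0. 0. 0.] dist 0.361
[[[-0.0295, 0.0058, 0.0017], [0.0, 0.0, 0.0], 0.4], [[-0.0295, 0.0058, 0.0017], [0.0, 0.0, 0.0], 0.4], [[-0.0295, 0.0058, 0.0017], [0.0, 0.0, 0.0], 0.4], [[-0.0295, 0.0058, 0.0017], [0.0, 0.0, 0.0], 0.4], [[-0.0295, 0.0058, 0.0017], [0.0, 0.0, 0.0], 0.4], [[-0.0295, 0.0058, 0.0017], [0.0, 0.0, 0.0], 0.4], [[-0.0295, 0.0058, 0.0017], [0.0, 0.0, 0.0], 0.4], [[-0.0295, 0.0058, 0.0017], [0.0, 0.0, 0.0], 0.4], [[-0.0295, 0.0058, 0.0017], [0.0, 0.0, 0.0], 0.4], [[-0.0295, 0.0058, 0.0017], [0.0, 0.0, 0.0], 0.4], [[-0.0295, 0.0058, 0.0017], [0.0, 0.0, 0.0], 0.4], [[-0.0295, 0.0058, 0.0017], [0.0, 0.0, 0.0], 0.4]]
```

Emit:
apply_moves(
  rows=[
    [[-0.014,0.003,-0.013],[0.2,-5,0],0.4],
    [[-0.015,0.003,-0.0115],[0.2,-5,0],0.4],
    [[-0.016,0.003,-0.01],[0.2,-5,0],0.4],
    [[-0.0165,0.003,-0.009],[0.2,-5,0],0.4],
    [[-0.017,0.003,-0.007],[0.2,-5,0],0.4],
    [[-0.018,0.003,-0.006],[0.2,-5,0],0.4],
    [[-0.03,0.006,0.0015],[0,0,0],0.4],
    [[-0.03,0.006,0.0015],[0,0,0],0.4],
    [[-0.03,0.006,0.0015],[0,0,0],0.4],
    [[-0.03,0.006,0.0015],[0,0,0],0.4],
    [[-0.03,0.006,0.0015],[0,0,0],0.4],
    [[-0.03,0.006,0.0015],[0,0,0],0.4],
  ],
)

```text
time_s: 10.57
eef_pos: [0.5412, -0.1851, 0.2763]
ee_rot: [-178.6, 1.3, 83.3]
contact_force: [0.4, 0.2, -0.2]
finger_gap: 0.0602
```

```bash

python3 - <<'E'
from h import *
info()
plan([0.555,-0.40,0.27],Rt(),8,0.4)
E
```

```text
grasp clamp [-0.1975 -0.0386  0.2223] dir [-0.023  0.024 -0.999] xaxis [ 1.     0.007 -0.023]
[ 0.4  0.2 -0.2] [-18.2  19.5   3.5  75.   -1.6  78.5] 0.06023377165325919 10.5667
total rot [-1.4  1.3  0.4] dist 0.215
[[[-0.0265, 0.0049, 0.0013], [-0.17, 0.17, 0.05], 0.4], [[-0.0264, 0.0049, 0.0012], [-0.17, 0.17, 0.05], 0.4], [[-0.0264, 0.0049, 0.0012], [-0.17, 0.17, 0.05], 0.4], [[-0.0264, 0.0049, 0.0011], [-0.17, 0.17, 0.05], 0.4], [[-0.0264, 0.005, 0.001], [-0.17, 0.17, 0.05], 0.4], [[-0.0264, 0.005, 0.001], [-0.17, 0.17, 0.05], 0.4], [[-0.0264, 0.005, 0.0009], [-0.17, 0.17, 0.05], 0.4], [[-0.0264, 0.005, 0.0008], [-0.17, 0.17, 0.05], 0.4]]
```

Emit:
apply_moves(
  rows=[
    [[-0.0265,0.005,0.001],[-0.2,0.2,0],0.4],
    [[-0.0265,0.005,0.001],[-0.2,0.2,0],0.4],
    [[-0.0265,0.005,0.001],[-0.2,0.2,0],0.4],
    [[-0.0265,0.005,0.001],[-0.2,0.2,0],0.4],
    [[-0.0265,0.005,0.001],[-0.2,0.2,0],0.4],
    [[-0.0265,0.005,0.001],[-0.2,0.2,0],0.4],
    [[-0.02,0.004,0.001],[-0.2,0.1,0],0.4],
    [[-0.01,0.002,0.001],[0,0,0],0.4],
    [[0,0,0],[0,0,0],0.4],
  ],
)

```text
time_s: 11.32
eef_pos: [0.555, -0.3882, 0.2578]
ee_rot: [-179.4, -0.3, 83.3]
contact_force: [-0.7, 1.0, 0.0]
finger_gap: 0.0598
```

```bash

python3 - <<'E'
from h import *
info(); print(pose()[0])
cam="wrist"; c=cams.capture(cam); W=cloud(c); cv2.imwrite("pics/w8.png",c["img"][:,:,::-1])
for r in sil("barrel",cam)[:2]:
    P=W[r["region"]]; P=P[~np.isnan(P[:,0])]; Q=P[P[:,2]>.058]
    print(r["p"],r["extent"],len(Q),cv2.minEnclosingCircle((Q[:,:2]*1000).astype(np.float32)),Q.mean(0).round(4))
E
```

```text
grasp clamp [-0.3958 -0.078   0.2038] dir [ 0.005  0.011 -1.   ] xaxis [1.    0.006 0.005]
[-0.7  1.   0. ] [-35.   30.3  18.3  78.7  -0.1  61.8] 0.05982697817683977 11.3167
[ 0.55497757 -0.38820802  0.25783844]
0.57 [301.6, 169.5, 364.1, 240.8] 2964 ((557.66455078125, -372.3277282714844), 19.941375732421875) [ 0.5578 -0.3716  0.0645]
```

View pics/w8.png

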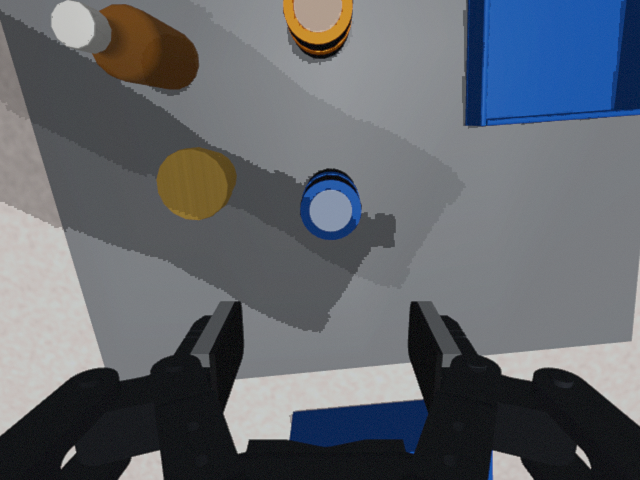

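```bash

python3 - <<'E'
from h import *
plan([0.5577,-0.372,0.102],Rt(),8,0.4)
E
```

```text
total rot [-0.7 -0.3  0.5] dist 0.157
[[[0.0017, 0.0004, 0.0196], [-0.08, -0.04, 0.06], 0.4], [[0.0017, 0.0003, 0.0196], [-0.08, -0.04, 0.06], 0.4], [[0.0017, 0.0003, 0.0196], [-0.08, -0.04, 0.06], 0.4], [[0.0017, 0.0003, 0.0196], [-0.08, -0.04, 0.06], 0.4], [[0.0017, 0.0002, 0.0196], [-0.08, -0.04, 0.06], 0.4], [[0.0018, 0.0002, 0.0196], [-0.08, -0.04, 0.06], 0.4], [[0.0018, 0.0002, 0.0195], [-0.08, -0.04, 0.06], 0.4], [[0.0018, 0.0002, 0.0195], [-0.08, -0.04, 0.06], 0.4]]
```

Emit:
apply_moves(
  rows=[
    [[0.003,0.0005,0.014],[-0.2,-0.1,0.1],0.4],
    [[0.003,0.0005,0.019],[-0.2,-0.1,0.1],0.4],
    [[0.003,0.0005,0.019],[-0.2,-0.1,0.1],0.4],
    [[0.003,0.0005,0.019],[-0.1,0,0.1],0.4],
    [[0.002,0,0.015],[0,0,0.1],0.4],
    [[0.001,0,0.01],[0,0,0],0.4],
  ],
)

```text
time_s: 11.92
eef_pos: [0.5611, -0.3614, 0.1637]
ee_rot: [179.6, 0.1, 83.3]
contact_force: [-0.0, 0.8, 0.6]
finger_gap: 0.0601
```

```bash

python3 - <<'E'
from h import *
info();plan([0.5577,-0.372,0.102],Rt(),4,0.4)
c=cams.capture("wrist"); cv2.imwrite("pics/w9.png",c["img"][:,:,::-1])
E
```

```text
grasp clamp [-0.3687 -0.0817  0.1097] dir [-0.001 -0.006 -1.   ] xaxis [ 1.     0.007 -0.001]
[-0.   0.8  0.6] [-32.8  31.2   5.7  64.2   0.1  63.9] 0.06009920935221447 11.9167
total rot [0.4 0.1 0.4] dist 0.063
[[[-0.0027, -0.0006, 0.0154], [0.09, 0.01, 0.11], 0.4], [[-0.0027, -0.0006, 0.0154], [0.09, 0.01, 0.11], 0.4], [[-0.0027, -0.0006, 0.0154], [0.09, 0.01, 0.11], 0.4], [[-0.0027, -0.0005, 0.0154], [0.09, 0.01, 0.11], 0.4]]
```

View pics/w9.png

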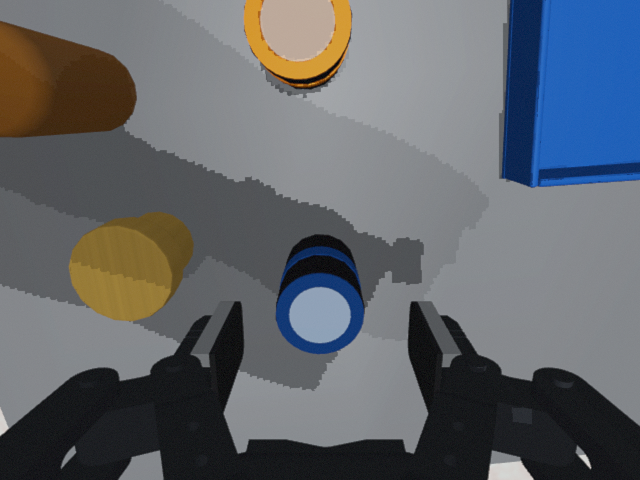

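Emit:
apply_moves(
  rows=[
    [[-0.004,-0.001,0.005],[0.1,0,0.1],0.4],
    [[-0.004,-0.001,0.005],[0.1,0,0.1],0.4],
    [[-0.002,0,0.003],[0.1,0,0.1],0.4],
    [[0,0,0],[0,0,0],0.4],
  ],
)

```text
time_s: 12.3
eef_pos: [0.5582, -0.3692, 0.1499]
ee_rot: [-180.0, 0.0, 83.2]
contact_force: [-0.2, 0.2, -0.7]
finger_gap: 0.0599
```

```bash

python3 - <<'E'
from h import *
info();plan([0.5577,-0.372,0.102],Rt(),4,0.4)
E
```

```text
grasp clamp [-0.3768 -0.0794  0.0959] dir [-0.  0. -1.] xaxis [ 1.     0.005 -0.   ]
[-0.2  0.2 -0.7] [-33.5  32.1   5.3  63.1  -0.   63.3] 0.0598732559393647 12.3
total rot [-0.   0.   0.3] dist 0.048
[[[-0.0007, -0.0, 0.012], [-0.0, 0.01, 0.08], 0.4], [[-0.0007, -0.0, 0.012], [-0.0, 0.01, 0.08], 0.4], [[-0.0007, -0.0, 0.012], [-0.0, 0.01, 0.08], 0.4], [[-0.0007, -0.0, 0.012], [-0.0, 0.01, 0.08], 0.4]]
```

Emit:
apply_moves(
  rows=[
    [[-0.001,0,0.01],[0,0,0.1],0.4],
    [[-0.001,0,0.012],[0,0,0.1],0.4],
    [[-0.001,0,0.012],[0,0,0.1],0.4],
    [[0,0,0.008],[0,0,0],0.4],
    [[0,0,0.003],[0,0,0],0.4],
    [[0,0,0],[0,0,0],0.4],
  ],
)

```text
time_s: 12.8
eef_pos: [0.5581, -0.3744, 0.1016]
ee_rot: [179.9, 0.1, 82.7]
contact_force: [0.2, -0.2, -0.1]
finger_gap: 0.0598
```

```bash

python3 - <<'E'
from h import *
info();plan([0.5577,-0.372,0.102],Rt(),1,0.4)
E
```

```text
grasp clamp [-0.382  -0.0801  0.0476] dir [-0.002 -0.002 -1.   ] xaxis [ 1.    -0.003 -0.002]
[ 0.2 -0.2 -0.1] [-33.8  34.4   1.8  57.2  -0.   63.4] 0.05984218115875575 12.8
total rot [ 0.1  0.1 -0.1] dist 0.002
[[[0.0023, -0.0007, -0.0004], [0.13, 0.09, -0.13], 0.4]]
```

Positioned, so I'll close on the barrel and lift a little.

Emit:
apply_moves(
  rows=[
    [[0.002,-0.0005,0],[0,0,0],0.1],
    [[0,0,0],[0,0,0],-0.2],
    [[0,0,0],[0,0,0],-0.5],
    [[0,0,0],[0,0,0],-1],
    [[0,0,0],[0,0,0],-1],
    [[0,0,0],[0,0,0],-1],
  ],
)

```text
time_s: 13.3
eef_pos: [0.5581, -0.3721, 0.1025]
ee_rot: [179.8, 0.1, 82.7]
contact_force: [0.1, 0.5, -1.6]
finger_gap: 0.0386
```

```bash

python3 - <<'E'
from h import *
info();print(pose()[0])
E
```

```text
grasp clamp [-0.3798 -0.0799  0.0485] dir [-0.002 -0.003 -1.   ] xaxis [ 1.    -0.003 -0.002]
[ 0.1  0.5 -1.6] [-33.7  34.3   1.6  57.2  -0.   63.6] 0.0385661232564562 13.3
[ 0.55811556 -0.3721037   0.10252001]
```

Emit:
apply_moves(
  rows=[
    [[0,0,-0.005],[0,0,0],-1],
    [[0,0,-0.012],[0,0,0],-1],
    [[0,0,-0.02],[0,0,0],-1],
    [[0,0,-0.025],[0,0,0],-1],
    [[0,0,-0.02],[0,0,0],-1],
    [[0,0,-0.012],[0,0,0],-1],
  ],
)

```text
time_s: 13.8
eef_pos: [0.556, -0.3707, 0.1978]
ee_rot: [-179.8, -0.1, 82.7]
contact_force: [0.8, -0.3, -1.6]
finger_gap: 0.0385
```

```bash

python3 - <<'E'
from h import *
info();print(pose()[0])
plan(cl(.003,0,.21),Rt(),18,-1)
E
```

```text
grasp clamp [-0.3784 -0.0773  0.1438] dir [ 0.001  0.004 -1.   ] xaxis [ 1.    -0.003  0.001]
[ 0.8 -0.3 -1.6] [-33.7  30.5   9.7  69.4  -0.   63.6] 0.038471973738488145 13.8
[ 0.55602007 -0.37065897  0.19777108]
total rot [-0.2 -0.1 -0.1] dist 0.389
[[[0.0212, -0.0044, -0.0006], [-0.01, -0.0, -0.01], -1], [[0.0212, -0.0044, -0.0006], [-0.01, -0.0, -0.01], -1], [[0.0212, -0.0044, -0.0006], [-0.01, -0.0, -0.01], -1], [[0.0212, -0.0044, -0.0006], [-0.01, -0.0, -0.01], -1], [[0.0212, -0.0044, -0.0006], [-0.01, -0.0, -0.01], -1], [[0.0212, -0.0044, -0.0006], [-0.01, -0.0, -0.01], -1], [[0.0212, -0.0044, -0.0006], [-0.01, -0.0, -0.01], -1], [[0.0212, -0.0044, -0.0007], [-0.01, -0.0, -0.01], -1], [[0.0212, -0.0043, -0.0007], [-0.01, -0.0, -0.01], -1], [[0.0212, -0.0043, -0.0007], [-0.01, -0.0, -0.01], -1], [[0.0212, -0.0043, -0.0007], [-0.01, -0.0, -0.01], -1], [[0.0212, -0.0043, -0.0007], [-0.01, -0.0, -0.01], -1], [[0.0212, -0.0043, -0.0007], [-0.01, -0.0, -0.01], -1], [[0.0212, -0.0043, -0.0007], [-0.01, -0.0, -0.01], -1], [[0.0212, -0.0043, -0.0007], [-0.01, -0.0, -0.01], -1], [[0.0212, -0.0043, -0.0007], [-0.01, -0.0, -0.01], -1], [[0.0212, -0.0043, -0.0007], [-0.01, -0.0, -0.01], -1], [[0.0212, -0.0043, -0.0007], [-0.01, -0.0, -0.01], -1]]
```

Emit:
apply_moves(
  rows=[
    [[0.012,-0.003,-0.001],[0,0,0],-1],
    [[0.025,-0.005,-0.001],[0,0,0],-1],
    [[0.03,-0.006,-0.001],[0,0,0],-1],
    [[0.03,-0.006,-0.001],[0,0,0],-1],
    [[0.03,-0.006,-0.001],[0,0,0],-1],
    [[0.03,-0.006,-0.001],[0,0,0],-1],
    [[0.03,-0.006,-0.001],[0,0,0],-1],
    [[0.03,-0.006,-0.001],[0,0,0],-1],
    [[0.03,-0.006,-0.001],[0,0,0],-1],
    [[0.03,-0.006,-0.001],[0,0,0],-1],
    [[0.02,-0.004,-0.001],[0,0,0],-1],
    [[0.015,-0.003,0],[0,0,0],-1],
  ],
)

```text
time_s: 14.8
eef_pos: [0.5275, -0.0379, 0.2101]
ee_rot: [180.0, 0.0, 82.4]
contact_force: [0.9, -0.7, -1.8]
finger_gap: 0.0389
```

```bash

python3 - <<'E'
from h import *
info();print(pose()[0])
plan(cl(.003,0,.20),Rt(),4,-1)
E
```

```text
grasp clamp [-0.0518 -0.0081  0.1561] dir [-0. -0. -1.] xaxis [ 1.    -0.008 -0.   ]
[ 0.9 -0.7 -1.8] [ -4.1  16.8 -10.6  62.6  -0.   93.5] 0.03885766047870553 14.8
[ 0.52754377 -0.03792237  0.21013861]
total rot [ 0.   0.  -0.4] dist 0.056
[[[0.0137, -0.0021, 0.0025], [0.0, 0.01, -0.11], -1], [[0.0137, -0.0021, 0.0025], [0.0, 0.01, -0.11], -1], [[0.0137, -0.0021, 0.0025], [0.0, 0.01, -0.11], -1], [[0.0137, -0.0021, 0.0025], [0.0, 0.01, -0.11], -1]]
```

Emit:
apply_moves(
  rows=[
    [[0.012,-0.002,0.002],[0,0,-0.1],-1],
    [[0.013,-0.002,0.002],[0,0,-0.1],-1],
    [[0.013,-0.002,0.002],[0,0,-0.1],-1],
    [[0.009,-0.001,0.002],[0,0,-0.1],-1],
    [[0.003,0,0.001],[0,0,0],-1],
    [[0,0,0],[0,0,0],-1],
  ],
)

```text
time_s: 15.3
eef_pos: [0.5222, 0.0216, 0.1998]
ee_rot: [-179.9, -0.0, 83.2]
contact_force: [0.5, -0.2, -1.5]
finger_gap: 0.0383
```

```bash

python3 - <<'E'
from h import *
info();print(pose()[0])
c=cams.capture("wrist"); W=cloud(c); cv2.imwrite("pics/w10.png",c["img"][:,:,::-1])
for t in ["barrel","clamp","jaw","nut"]:
  for r in sil(t,"wrist")[:1]:
    P=W[r["region"]]; P=P[~np.isnan(P[:,0])]; L=(P-cl(0,0,0))@M3
    if t=="barrel":
        Q=L[L[:,2]>L[:,2].max()-.006]; print("barrel",cv2.minEnclosingCircle((Q[:,:2]*1000).astype(np.float32)),np.median(Q[:,2]))
    elif t=="clamp":
        Q=L[(L[:,2]>.006)&(L[:,2]<.018)]; print("clamp",np.percentile(Q,[1,99],axis=0).round(4).tolist(),cv2.minAreaRect((Q[:,:2]*1000).astype(np.float32)))
    else: print(t,r["p"],np.percentile(L,[2,50,98],axis=0).round(4).tolist())
c=cams.capture("scene"); cv2.imwrite("pics/s10.png",cv2.resize(c["img"][130:270,270:450,::-1],None,fx=4,fy=4,interpolation=cv2.INTER_CUBIC))
E
```

```text
grasp clamp [0.0066 0.0046 0.1458] dir [ 0.001  0.002 -1.   ] xaxis [1.    0.006 0.001]
[ 0.5 -0.2 -1.5] [  2.3  16.7 -12.3  61.1   0.1  99.1] 0.03834827787893838 15.3
[0.52220836 0.02155413 0.19981826]
barrel ((6.417618274688721, 4.670698642730713), 20.476818084716797) 0.16303093901726826
clamp [[-0.0308, -0.0441, 0.0099], [0.1393, 0.0443, 0.0134]] ((51.49089431762695, 0.10192108154296875), (178.02972412109375, 90.25379180908203), 0.0867556780576706)
jaw 0.84 [[0.0296, -0.0134, 0.017], [0.037, 0.0003, 0.0292], [0.0588, 0.0135, 0.0347]]
nut 0.85 [[0.0778, -0.0158, 0.0498], [0.0951, 0.0006, 0.0785], [0.1112, 0.0179, 0.0802]]
```

View pics/w10.png

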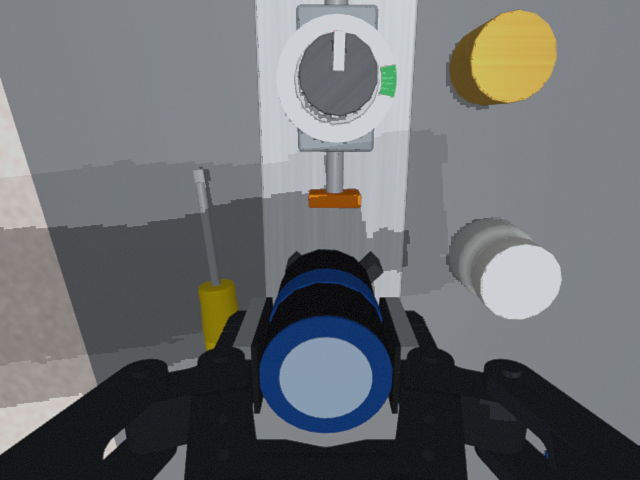

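View pics/s10.png

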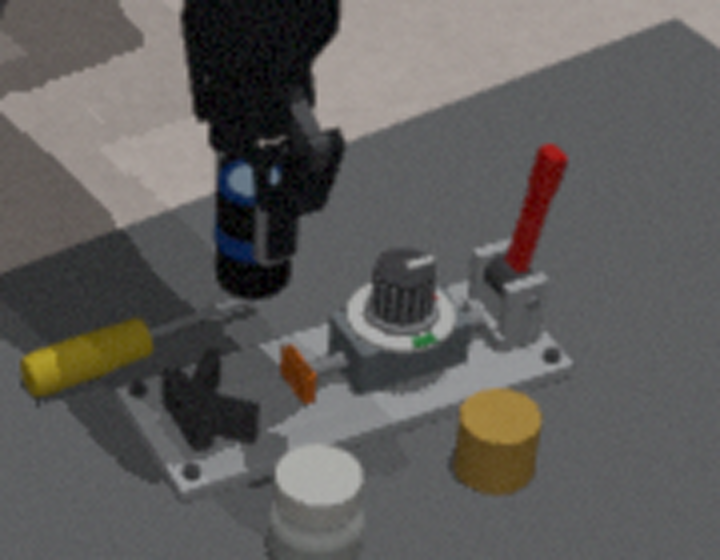

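Emit:
apply_moves(
  rows=[
    [[-0.001,0.002,0.008],[0,0,0],-1],
    [[-0.001,0.0015,0.01],[0,0,0],-1],
    [[-0.001,0.001,0.01],[0,0,0],-1],
    [[0,0,0.008],[0,0,0],-1],
    [[0,0,0.004],[0,0,0],-1],
    [[0,0,0],[0,0,0],-1],
  ],
)

```text
time_s: 16.1
eef_pos: [0.5275, 0.0142, 0.1556]
ee_rot: [-179.9, -0.0, 82.9]
contact_force: [-0.2, -0.5, -1.7]
finger_gap: 0.0381
```

```bash

python3 - <<'E'
from h import *
info();print(pose()[0],arm.read_state()["ee_rot"])
E
```

```text
grasp clamp [-1.000e-04 -1.500e-03  1.016e-01] dir [ 0.     0.001 -1.   ] xaxis [1. 0. 0.]
[-0.2 -0.5 -1.7] [  1.5  19.3 -15.7  55.1   0.   98.6] 0.03812464194990093 16.1
[0.52748641 0.01421591 0.15557317] [-1.79929937e+02 -1.84263072e-02  8.29226928e+01]
```

Emit:
apply_moves(
  rows=[
    [[0.0025,-0.0015,0],[0,0,0],-1],
    [[0.001,0,0],[0,0,0],-1],
    [[0,0,0],[0,0,0],-1],
    [[0,0,0],[0,0,0],-1],
  ],
)

```text
time_s: 16.43
eef_pos: [0.5262, 0.0183, 0.1554]
ee_rot: [-179.9, -0.0, 82.9]
contact_force: [-0.2, -0.3, -2.2]
finger_gap: 0.0385
```

```bash

python3 - <<'E'
from h import *
info();print(pose()[0],arm.read_state()["ee_rot"])
E
```

```text
grasp clamp [0.0038 0.0003 0.1014] dir [ 0.     0.002 -1.   ] xaxis [1. 0. 0.]
[-0.2 -0.3 -2.2] [  2.   19.2 -15.8  55.    0.   99.1] 0.03847507813821734 16.4333
[0.52622589 0.01828908 0.15539211] [-1.79887320e+02 -1.72175508e-02  8.29165917e+01]
```

Good: (3.8, 0.3) mm. I'll descend 40 mm slowly.

Emit:
apply_moves(
  rows=[
    [[0,0,0.005],[0,0,0],-1],
    [[0,0,0.008],[0,0,0],-1],
    [[0,0,0.008],[0,0,0],-1],
    [[0,0,0.006],[0,0,0],-1],
    [[0,0,0.003],[0,0,0],-1],
  ],
)

```text
time_s: 16.85
eef_pos: [0.5271, 0.0186, 0.1241]
ee_rot: [179.9, -0.0, 82.9]
contact_force: [-0.6, 0.8, -1.3]
finger_gap: 0.0387
```

```bash

python3 - <<'E'
from h import *
info();print(pose()[0],arm.read_state()["ee_rot"])
E
```

```text
grasp clamp [ 0.0043 -0.0007  0.0701] dir [ 0.001 -0.002 -1.   ] xaxis [1.    0.001 0.001]
[-0.6  0.8 -1.3] [  2.   21.  -18.5  50.5   0.   99.1] 0.03866809123291943 16.85
[0.52708153 0.01860772 0.12406888] [ 1.79913344e+02 -4.81649855e-02  8.29485654e+01]
```

Emit:
apply_moves(
  rows=[
    [[0,0,0.003],[0,0,0],-1],
    [[0,0,0.003],[0,0,0],-1],
    [[0,0,0.002],[0,0,0],-1],
    [[0,0,0],[0,0,0],-1],
  ],
)

```text
time_s: 17.18
eef_pos: [0.5263, 0.0185, 0.1135]
ee_rot: [-179.9, -0.0, 82.9]
contact_force: [0.4, -0.2, -1.5]
finger_gap: 0.0382
```

```bash

python3 - <<'E'
from h import *
info();print(pose()[0],arm.read_state()["ee_rot"])
E
```

```text
grasp clamp [0.004  0.0002 0.0595] dir [ 0.     0.001 -1.   ] xaxis [1.    0.001 0.   ]
[ 0.4 -0.2 -1.5] [  2.   21.7 -19.3  49.2   0.   99.1] 0.03816374901643391 17.1833
[0.52629583 0.01847347 0.11352267] [-1.79929878e+02 -2.02501078e-02  8.29396321e+01]
```

Emit:
apply_moves(
  rows=[
    [[0,0,0.001],[0,0,0],-1],
    [[0,0,0.0005],[0,0,0],-1],
    [[0,0,0],[0,0,0],-1],
  ],
)

```text
time_s: 17.43
eef_pos: [0.5266, 0.0186, 0.1136]
ee_rot: [180.0, -0.0, 82.9]
contact_force: [0.1, -0.0, -0.2]
finger_gap: 0.0385
```

```bash

python3 - <<'E'
from h import *
info();print(pose()[0],arm.read_state()["ee_rot"])
c=cams.capture("scene"); W=cloud(c); cv2.imwrite("pics/s11.png",cv2.resize(c["img"][130:270,270:450,::-1],None,fx=4,fy=4,interpolation=cv2.INTER_CUBIC))
c=cams.capture("wrist"); W=cloud(c); 
for r in sil("barrel","wrist")[:1]:
    P=W[r["region"]]; P=P[~np.isnan(P[:,0])]; L=(P-cl(0,0,0))@M3
    Q=L[L[:,2]>.07]; print("barrel",r["p"],cv2.minEnclosingCircle((Q[:,:2]*1000).astype(np.float32)),np.median(Q[:,2]))
E
```

```text
grasp clamp [ 0.0042 -0.0002  0.0596] dir [ 0.001 -0.    -1.   ] xaxis [1.    0.001 0.001]
[ 0.1 -0.  -0.2] [  2.   21.6 -19.3  49.1   0.   99.1] 0.03847986971541212 17.4333
[0.52661025 0.01855634 0.1136168 ] [ 1.79987654e+02 -4.51050488e-02  8.29417061e+01]
barrel 0.9 ((3.8684370517730713, 0.009555019438266754), 20.49354362487793) 0.07682883636730123
```

View pics/s11.png

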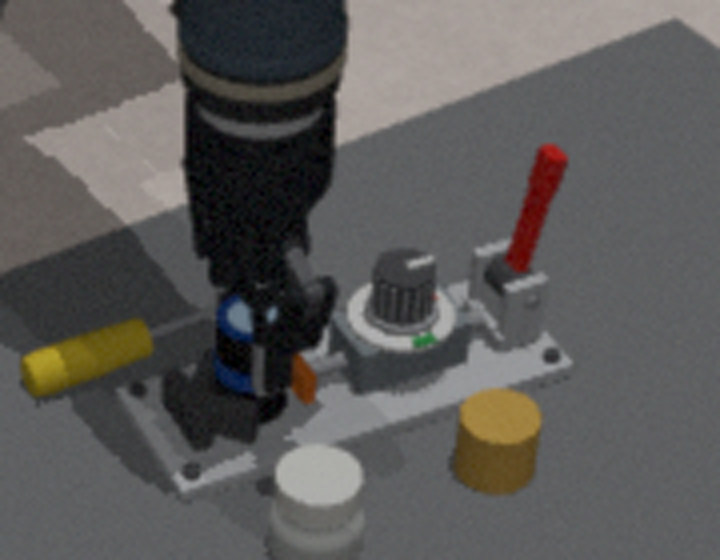

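Emit:
apply_moves(
  rows=[
    [[-0.0015,0,0],[0,0,0],-1],
    [[-0.0005,0,0],[0,0,0],-1],
    [[0,0,0],[0,0,0],-1],
    [[0,0,0],[0,0,0],-0.3],
    [[0,0,0],[0,0,0],0],
    [[0,0,0],[0,0,0],0.2],
    [[0,0,0],[0,0,0],0.3],
    [[0,0,0],[0,0,0],0.3],
  ],
)

```text
time_s: 18.25
eef_pos: [0.5269, 0.0163, 0.1137]
ee_rot: [179.9, -0.1, 82.9]
contact_force: [-0.0, 0.3, -0.3]
finger_gap: 0.0556
```

```bash

python3 - <<'E'
from h import *
info();print(pose()[0],arm.read_state()["ee_rot"])
c=cams.capture("wrist"); W=cloud(c); cv2.imwrite("pics/w12.png",c["img"][:,:,::-1])
for r in sil("barrel","wrist")[:1]:
    P=W[r["region"]]; P=P[~np.isnan(P[:,0])]; L=(P-cl(0,0,0))@M3
    Q=L[L[:,2]>.07]; print("barrel",r["p"],cv2.minEnclosingCircle((Q[:,:2]*1000).astype(np.float32)),np.median(Q[:,2]))
E
```

```text
grasp clamp [ 0.002  -0.0008  0.0597] dir [ 0.001 -0.001 -1.   ] xaxis [1.    0.001 0.001]
[-0.   0.3 -0.3] [  1.8  21.6 -19.3  49.    0.   98.8] 0.055596830637868314 18.25
[0.52689313 0.01633183 0.11365678] [ 1.79935340e+02 -5.56124227e-02  8.29374009e+01]
barrel 0.67 ((1.873666763305664, -0.2771482467651367), 20.42131805419922) 0.07648389926792898
```

View pics/w12.png

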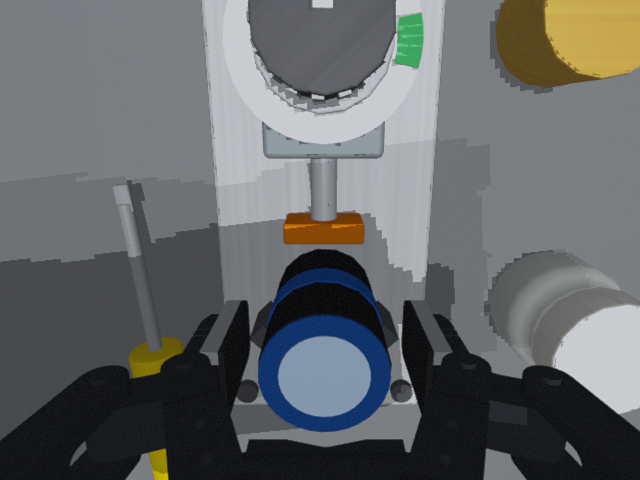

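The barrel is released at (1.9, -0.3) mm, standing. The fingers (235 and 415 px) are clear on both sides of it. I'll raise and move to the nut, pre-rotating the tool.

Emit:
apply_moves(
  rows=[
    [[0,0,-0.006],[0,0,0],0.3],
    [[0,0,-0.015],[0,0,0],0.3],
    [[0,0,-0.025],[0,0,0],0.3],
    [[0,0,-0.025],[0,0,0],0.3],
    [[0,0,-0.015],[0,0,0],0.3],
    [[0,0,-0.005],[0,0,0],0.3],
  ],
)

```text
time_s: 18.85
eef_pos: [0.5252, 0.0163, 0.2082]
ee_rot: [-179.8, -0.0, 82.9]
contact_force: [-0.4, 0.5, 1.2]
finger_gap: 0.0553
```

```bash

python3 - <<'E'
from h import *
info()
c=cams.capture("wrist"); W=cloud(c); cv2.imwrite("pics/w13.png",c["img"][:,:,::-1])
for t in ["barrel","nut"]:
  for r in sil(t,"wrist")[:1]:
    P=W[r["region"]]; P=P[~np.isnan(P[:,0])]; L=(P-cl(0,0,0))@M3
    Q=L[L[:,2]>.07]; print(t,r["p"],cv2.minEnclosingCircle((Q[:,:2]*1000).astype(np.float32)),np.median(Q[:,2]))
L=(W-cl(0,0,0))@M3
i=c["img"].astype(int)
m=(i.min(2)>140)&(L[...,2]>.074)&(L[...,2]<.086)&(np.hypot(L[...,0]-.095,L[...,1])<.02)
q=L[m]; print("bar",len(q),q.mean(0).round(4),q.min(0),q.max(0))
hsv=cv2.cvtColor(c["img"],cv2.COLOR_RGB2HSV)
m=((hsv[...,0]<6)|(hsv[...,0]>174))&(hsv[...,1]>150)&(L[...,2]<.056)&(L[...,0]<.14); q=L[m]; print("tab",len(q),q.mean(0) if len(q) else 0)
m=(abs(hsv[...,0].astype(int)-70)<20)&(hsv[...,1]>120)&(abs(L[...,0]-.095)<.05); q=L[m]; print("green",len(q),q.mean(0))
plan(cl(.095,0.0003,.20),Rt(YAW+50),8,0.3)
E
```

```text
grasp clamp [0.0017 0.0011 0.1542] dir [ 0.     0.004 -1.   ] xaxis [1.    0.001 0.   ]
[-0.4  0.5  1.2] [  1.8  16.7 -11.   62.5   0.   98.8] 0.05533722433188661 18.85
barrel 0.67 ((1.944109320640564, -0.24229471385478973), 19.981412887573242) 0.07651889009335394
nut 0.98 ((96.3555679321289, 0.10157884657382965), 17.615880966186523) 0.07869245587983048
bar 530 [ 0.103  -0.0006  0.0787] [ 0.07908464 -0.01749803  0.07406782] [0.11397121 0.0173221  0.08178711]
tab 1 [ 0.01868046 -0.01039285  0.02010759]
green 363 [ 0.09634172 -0.02559846  0.04634174]
total rot [ -0.3  -0.1 -50. ] dist 0.094
[[[0.0117, 0.0002, 0.0007], [-0.04, -0.02, -6.24], 0.3], [[0.0116, 0.0014, 0.0007], [-0.04, -0.02, -6.24], 0.3], [[0.0114, 0.0027, 0.0007], [-0.04, -0.02, -6.24], 0.3], [[0.011, 0.0039, 0.0007], [-0.04, -0.02, -6.24], 0.3], [[0.0105, 0.0051, 0.0007], [-0.04, -0.02, -6.24], 0.3], [[0.0099, 0.0062, 0.0007], [-0.04, -0.02, -6.24], 0.3], [[0.0092, 0.0072, 0.0007], [-0.04, -0.02, -6.24], 0.3], [[0.0083, 0.0082, 0.0007], [-0.04, -0.02, -6.24], 0.3]]
```

View pics/w13.png

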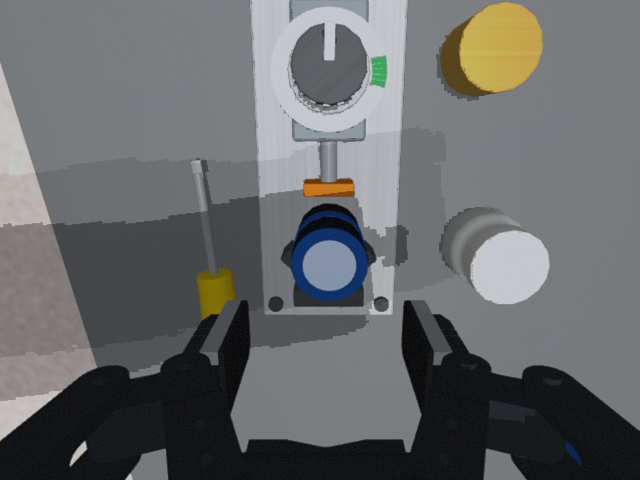

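The barrel stands in the nest at (330,260). The pointer bar (330,40) points along +x and the green mark (379,70) is 90° clockwise from it, so the turn is 90°.

Emit:
apply_moves(
  rows=[
    [[0.012,0,0],[0,0,-6.2],0.3],
    [[0.0115,0.0015,0],[0,0,-6.2],0.3],
    [[0.0115,0.003,0],[0,0,-6.2],0.3],
    [[0.011,0.004,0],[0,0,-6.2],0.3],
    [[0.0105,0.005,0],[0,0,-6.2],0.3],
    [[0.01,0.006,0],[0,0,-6.2],0.3],
    [[0.008,0.006,0],[0,0,-6],0.3],
    [[0.004,0.004,0],[0,0,-3],0.3],
    [[0,0,0],[0,0,0],0.3],
    [[0,0,0],[0,0,0],0.3],
  ],
)

```text
time_s: 19.83
eef_pos: [0.5295, 0.1041, 0.1907]
ee_rot: [-178.7, -0.9, 131.2]
contact_force: [0.1, -0.0, 0.1]
finger_gap: 0.0555
```

```bash

python3 - <<'E'
from h import *
info(); print(arm.read_state()["ee_rot"])
plan(cl(.0955,0.0003,.17),Rt(YAW+50),3,0.3)
E
```

```text
grasp clamp [0.0891 0.0089 0.1367] dir [-0.006  0.027 -1.   ] xaxis [0.665 0.747 0.016]
[ 0.1 -0.   0.1] [11.1 19.6 -9.5 62.5  0.1 59.8] 0.055499598016495226 19.8333
[-178.69572299   -0.91920999  131.24163085]
total rot [-1.3 -0.9 -1.6] dist 0.023
[[[-0.0005, 0.0033, 0.0068], [-0.43, -0.31, -0.55], 0.3], [[-0.0005, 0.0032, 0.0068], [-0.43, -0.31, -0.55], 0.3], [[-0.0005, 0.0032, 0.0069], [-0.43, -0.31, -0.55], 0.3]]
```

Emit:
apply_moves(
  rows=[
    [[0,0.003,0.005],[-0.4,-0.3,-0.5],0.3],
    [[0,0.003,0.006],[-0.4,-0.3,-0.5],0.3],
    [[0,0.002,0.005],[-0.4,-0.3,-0.5],0.3],
    [[0,0,0],[0,0,0],0.3],
    [[0,0,0],[0,0,0],0.3],
  ],
)

```text
time_s: 20.25
eef_pos: [0.5346, 0.1082, 0.1703]
ee_rot: [-179.8, -0.0, 132.5]
contact_force: [-0.0, 0.1, 0.5]
finger_gap: 0.0553
```

```bash

python3 - <<'E'
from h import *
info(); print(arm.read_state()["ee_rot"])
plan(cl(.0955,0.0003,.127),Rt(YAW+50),4,0.3)
E
```

```text
grasp clamp [0.094  0.0031 0.1163] dir [-0.002  0.002 -1.   ] xaxis [0.648 0.761 0.001]
[-0.   0.1  0.5] [ 11.5  20.2 -11.9  58.1  -0.1  59. ] 0.05525830042264682 20.25
[-1.79838736e+02 -3.60532622e-02  1.32489698e+02]
total rot [-0.2 -0.  -0.4] dist 0.043
[[[-0.0003, 0.0007, 0.0108], [-0.04, -0.01, -0.1], 0.3], [[-0.0003, 0.0007, 0.0108], [-0.04, -0.01, -0.1], 0.3], [[-0.0003, 0.0007, 0.0108], [-0.04, -0.01, -0.1], 0.3], [[-0.0003, 0.0007, 0.0108], [-0.04, -0.01, -0.1], 0.3]]
```

Emit:
apply_moves(
  rows=[
    [[0,0.001,0.007],[0,0,0],0.3],
    [[0,0.001,0.011],[0,0,0],0.3],
    [[0,0.0005,0.011],[0,0,0],0.3],
    [[0,0,0.007],[0,0,0],0.3],
    [[0,0,0.002],[0,0,0],0.3],
    [[0,0,0],[0,0,0],0.3],
  ],
)

```text
time_s: 20.75
eef_pos: [0.5369, 0.1093, 0.1302]
ee_rot: [-179.9, 0.0, 132.3]
contact_force: [-0.3, 0.0, 0.3]
finger_gap: 0.0555
```

```bash

python3 - <<'E'
from h import *
info(); print(arm.read_state()["ee_rot"])
plan(cl(.0955,0.0003,.127),Rt(YAW+50),1,0.3)
c=cams.capture("wrist"); cv2.imwrite("pics/w14.png",c["img"][:,:,::-1])
E
```

```text
grasp clamp [0.0954 0.0008 0.0762] dir [-0.001  0.001 -1.   ] xaxis [ 0.65  0.76 -0.  ]
[-0.3  0.   0.3] [ 11.5  22.4 -15.   52.6  -0.1  59.2] 0.055460689752263974 20.75
[-1.79919609e+02  1.98274447e-02  1.32343072e+02]
total rot [-0.1  0.  -0.6] dist 0.003
[[[-0.0003, 0.0004, 0.0032], [-0.08, 0.02, -0.56], 0.3]]
```

View pics/w14.png

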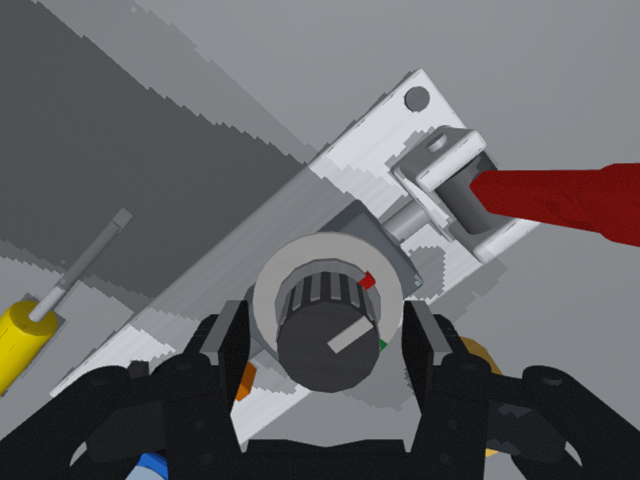

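The nut (330,340) is centred between the fingers (235 and 420). I'll lower 3 mm, close, then turn.

Emit:
apply_moves(
  rows=[
    [[0,0.0005,0.003],[0,0,0],0],
    [[0,0,0],[0,0,0],-0.5],
    [[0,0,0],[0,0,0],-1],
    [[0,0,0],[0,0,0],-1],
    [[0,0,0],[0,0,0],-1],
    [[0,0,0],[0,0,0],-1],
  ],
)

```text
time_s: 21.3
eef_pos: [0.5377, 0.1096, 0.1282]
ee_rot: [-180.0, 0.1, 132.3]
contact_force: [0.2, 0.6, -2.4]
finger_gap: 0.0321
```

```bash

python3 - <<'E'
from h import *
info(); print(arm.read_state()["ee_rot"])
E
```

```text
grasp clamp [0.0958 0.0001 0.0742] dir [-0.001 -0.    -1.   ] xaxis [ 0.65   0.76  -0.001]
[ 0.2  0.6 -2.4] [ 11.6  22.6 -15.1  52.3  -0.1  59.2] 0.03211839359733814 21.3
[-1.79971689e+02  5.74679732e-02  1.32325073e+02]
```

Gripped. I'll turn 6°/row.

Emit:
apply_moves(
  rows=[
    [[0,0,0],[0,0,3],-1],
    [[0,0,0],[0,0,6],-1],
    [[0,0,0],[0,0,6],-1],
    [[0,0,0],[0,0,6],-1],
    [[0,0,0],[0,0,6],-1],
    [[0,0,0],[0,0,6],-1],
    [[0,0,0],[0,0,6],-1],
  ],
)

```text
time_s: 21.88
eef_pos: [0.5377, 0.1097, 0.1282]
ee_rot: [180.0, 0.1, 91.9]
contact_force: [-0.4, -0.2, -2.9]
finger_gap: 0.0325
```

```bash

python3 - <<'E'
from h import *
info(); print(arm.read_state()["ee_rot"],arm.read_state()["moment"])
E
```

```text
grasp clamp [0.0959 0.     0.0742] dir [-0.001 -0.001 -1.   ] xaxis [ 0.988  0.156 -0.001]
[-0.4 -0.2 -2.9] [ 11.6  22.6 -15.1  52.3  -0.1  99.7] 0.032467297741444294 21.8833
[1.79978569e+02 8.53393720e-02 9.19035103e+01] [-0.03406108 -0.03898228  0.1725539 ]
```

Emit:
apply_moves(
  rows=[
    [[0,0,0],[0,0,6],-1],
    [[0,0,0],[0,0,6],-1],
    [[0,0,0],[0,0,6],-1],
    [[0,0,0],[0,0,6],-1],
    [[0,0,0],[0,0,6],-1],
    [[0,0,0],[0,0,6],-1],
    [[0,0,0],[0,0,6],-1],
    [[0,0,0],[0,0,4],-1],
    [[0,0,0],[0,0,0],-1],
  ],
)

```text
time_s: 22.63
eef_pos: [0.5377, 0.1097, 0.1282]
ee_rot: [179.9, 0.1, 43.3]
contact_force: [-0.2, -0.0, -3.0]
finger_gap: 0.0325
```

```bash

python3 - <<'E'
from h import *
info(); print(arm.read_state()["ee_rot"],arm.read_state()["moment"])
c=cams.capture("wrist"); cv2.imwrite("pics/w15.png",c["img"][:,:,::-1])
E
```

```text
grasp clamp [ 0.0959 -0.      0.0742] dir [-0.002 -0.001 -1.   ] xaxis [ 0.771 -0.637 -0.001]
[-0.2 -0.  -3. ] [ 1.160e+01  2.260e+01 -1.510e+01  5.230e+01 -1.000e-01  1.483e+02] 0.032474134259921204 22.6333
[1.79899529e+02 5.71450579e-02 4.33312630e+01] [ 0.03081106  0.07820505 -0.12552548]
```

View pics/w15.png

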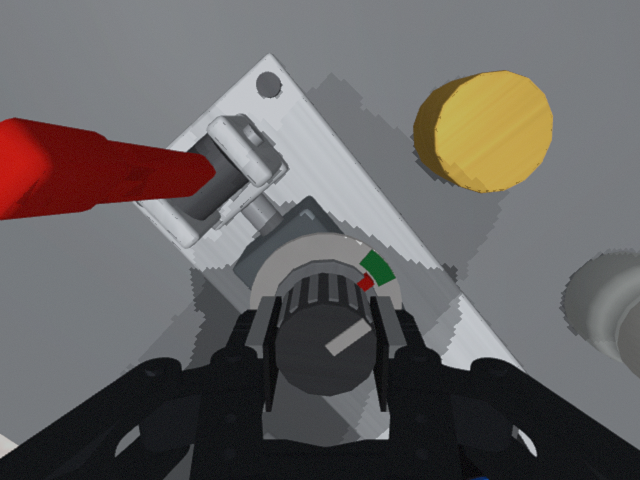

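The red tab (366,283) points at the middle of the green mark (378,267). I'll release, rise and verify.

Emit:
apply_moves(
  rows=[
    [[0,0,0],[0,0,0],-0.3],
    [[0,0,0],[0,0,0],0.3],
    [[0,0,0],[0,0,0],0.3],
    [[0,0,0],[0,0,0],0.3],
    [[0,0,-0.01],[0,0,0],0.3],
    [[0,0,-0.025],[0,0,0],0.3],
    [[0,0,-0.03],[0,0,0],0.3],
    [[0,0,-0.025],[0,0,0],0.3],
    [[0,0,-0.01],[0,0,0],0.3],
  ],
)

```text
time_s: 23.43
eef_pos: [0.5364, 0.1097, 0.2329]
ee_rot: [-180.0, 0.2, 44.2]
contact_force: [0.5, -0.6, 0.2]
finger_gap: 0.0556
```

```bash

python3 - <<'E'
from h import *
info()
c=cams.capture("wrist"); W=cloud(c); cv2.imwrite("pics/w16.png",c["img"][:,:,::-1])
L=(W-cl(0,0,0))@M3; ok=~np.isnan(L[...,0])
hsv=cv2.cvtColor(c["img"],cv2.COLOR_RGB2HSV)
for n,m in {"tab":((hsv[...,0]<6)|(hsv[...,0]>174))&(hsv[...,1]>150)&(L[...,2]<.058)&(L[...,2]>.04)&(np.hypot(L[...,0]-.0955,L[...,1])<.035),
 "green":(abs(hsv[...,0].astype(int)-70)<20)&(hsv[...,1]>120)&(np.hypot(L[...,0]-.0955,L[...,1])<.04)&(L[...,2]>.04)}.items():
    q=L[m&ok]; d=q.mean(0)-[.0955,0.0002,0]; print(n,len(q),q.mean(0).round(4),np.degrees(np.arctan2(d[1],d[0])).round(1))
q=leverang(); print("lever",len(q),q.min(0).round(3),q.max(0).round(3))
E
```

```text
grasp clamp [0.0956 0.0015 0.1789] dir [-0.003  0.003 -1.   ] xaxis [ 0.78  -0.626 -0.004]
[ 0.5 -0.6  0.2] [ 1.160e+01  1.780e+01 -5.500e+00  6.690e+01 -1.000e-01  1.474e+02] 0.055608524041105396 23.4333
tab 53 [ 0.0965 -0.0192  0.0512] -87.1
green 333 [ 0.0984 -0.0183  0.0936] -81.2
lever 2434 [ 0.161 -0.008  0.057] [0.185 0.008 0.132]
```

View pics/w16.png

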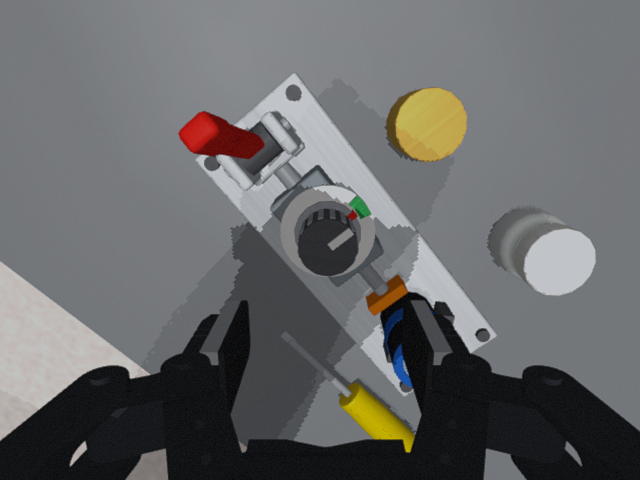

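The tab is at -87°, so the nut is at about 2.35 rad. The pointer is on the green mark in the picture (tab (352,215), mark (360,207)), and the lever is still open. Next I'll re-grasp the lever from the nut side.

```bash

python3 - <<'E'
from h import *
g=cl(.1746,0,.116); R=Rt(YAW,-38)
plan(tcp(g,R,.085),R,8,0.0)
E
```

```text
total rot [ 12.8  36.7 -37.3] dist 0.01
[[[-0.0006, 0.0006, 0.0008], [1.6, 4.59, -4.66], 0.0], [[-0.0007, 0.0006, 0.0008], [1.6, 4.59, -4.66], 0.0], [[-0.0008, 0.0006, 0.0007], [1.6, 4.59, -4.66], 0.0], [[-0.0009, 0.0005, 0.0006], [1.6, 4.59, -4.66], 0.0], [[-0.001, 0.0005, 0.0005], [1.6, 4.59, -4.66], 0.0], [[-0.0011, 0.0004, 0.0004], [1.6, 4.59, -4.66], 0.0], [[-0.0011, 0.0003, 0.0003], [1.6, 4.59, -4.66], 0.0], [[-0.0012, 0.0002, 0.0002], [1.6, 4.59, -4.66], 0.0]]
```

Emit:
apply_moves(
  rows=[
    [[-0.001,0,0.001],[1.6,4.6,-4.7],0],
    [[-0.001,0,0.001],[1.6,4.6,-4.7],0],
    [[-0.001,0,0.001],[1.6,4.6,-4.7],0],
    [[-0.001,0,0],[1.6,4.6,-4.7],0],
    [[-0.001,0,0],[1.6,4.6,-4.7],0],
    [[-0.001,0,0],[1.6,4.6,-4.7],0],
    [[-0.001,0,0],[1.6,4.6,-4.7],0],
    [[-0.001,0,0],[1.6,4.6,-4.7],0],
    [[0,0,0],[0,0,0],0],
  ],
)

```text
time_s: 24.28
eef_pos: [0.5305, 0.1051, 0.2254]
ee_rot: [178.4, -39.8, 86.2]
contact_force: [0.5, -0.6, 0.3]
finger_gap: 0.0429
```

```bash

python3 - <<'E'
from h import *
info()
g=cl(.1746,0,.116); R=Rt(YAW,-38)
plan(tcp(g,R,.085),R,1,0.0)
q=leverang("pics/w17.png"); print("lever",len(q),q.min(0).round(3),q.max(0).round(3),np.median(q,0).round(4))
for z in np.arange(.05,.14,.01):
        k=q[(q[:,2]>z)&(q[:,2]<z+.01)]
        if len(k): print(round(z,3),len(k),k.mean(0).round(4))
E
```

```text
grasp clamp [0.1251 0.0071 0.1839] dir [ 0.64   0.009 -0.768] xaxis [0.767 0.044 0.64 ]
[ 0.5 -0.6  0.3] [ -4.9  17.1 -16.4  55.3  39.8  89.9] 0.042886720035145515 24.2833
total rot [-0.5 -1.8  2.6] dist 0.007
[[[-0.0013, 0.0066, -0.0011], [-0.45, -1.81, 2.55], 0.0]]
lever 1950 [ 0.161 -0.007  0.056] [0.184 0.008 0.132] [0.171  0.0004 0.1149]
0.05 33 [0.1615 0.0008 0.0585]
0.06 153 [0.1628 0.0007 0.065 ]
0.07 161 [0.1647 0.0002 0.075 ]
0.08 165 [0.1666 0.0005 0.0852]
0.09 196 [0.1686 0.0005 0.0952]
0.1 136 [0.17   0.0005 0.1044]
0.11 270 [0.171  0.0006 0.1151]
0.12 582 [0.1762 0.0004 0.127 ]
0.13 254 [0.1777 0.0004 0.1306]
```

View pics/w17.png

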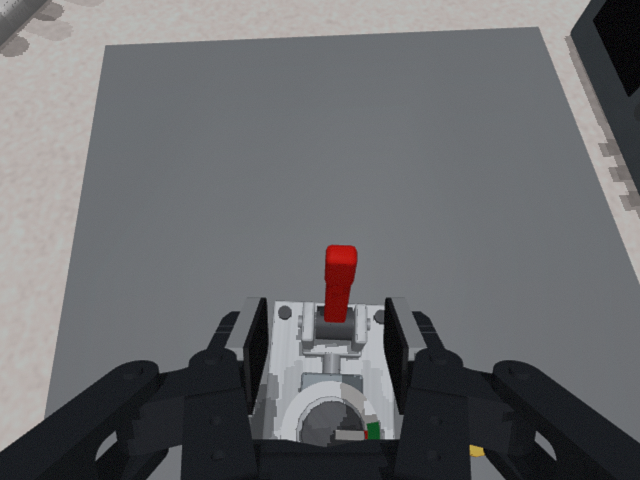

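The lever (340,255) is slightly right of the finger middle. I'll correct sideways while advancing.

Emit:
apply_moves(
  rows=[
    [[-0.001,0.003,0.005],[-0.2,-0.6,0.9],0],
    [[0,0.002,0.01],[-0.2,-0.6,0.9],0],
    [[0,0.001,0.01],[0,-0.5,0.8],0],
    [[0,0,0.008],[0,0,0],0],
    [[0,0,0.003],[0,0,0],0],
  ],
)

```text
time_s: 24.75
eef_pos: [0.5401, 0.1261, 0.1951]
ee_rot: [-179.1, -36.9, 80.9]
contact_force: [-0.0, 0.0, 0.3]
finger_gap: 0.0427
```

```bash

python3 - <<'E'
from h import *
info()
g=cl(.176,0,.116); R=Rt(YAW,-38)
plan(tcp(g,R),R,4,0.0)
E
```

```text
grasp clamp [ 0.1449 -0.0006  0.1519] dir [ 0.6   -0.006 -0.8  ] xaxis [ 0.799 -0.028  0.6  ]
[-0.   0.   0.3] [ -1.5  18.2 -18.8  48.4  36.6  98.9] 0.04270064046168196 24.75
total rot [ 0.4  1.1 -1.6] dist 0.047
[[[0.0005, -0.0002, 0.0119], [0.09, 0.28, -0.41], 0.0], [[0.0005, -0.0001, 0.0119], [0.09, 0.28, -0.41], 0.0], [[0.0004, -0.0001, 0.0119], [0.09, 0.28, -0.41], 0.0], [[0.0004, -0.0001, 0.0119], [0.09, 0.28, -0.41], 0.0]]
```

Emit:
apply_moves(
  rows=[
    [[0,0,0.009],[0,0.3,-0.4],0],
    [[0,0,0.012],[0,0.3,-0.4],0],
    [[0,0,0.012],[0,0.3,-0.4],0],
    [[0,0,0.008],[0,0.2,-0.3],0],
    [[0,0,0.003],[0,0,0],0],
    [[0,0,0],[0,0,0],0],
  ],
)

```text
time_s: 25.25
eef_pos: [0.5435, 0.1559, 0.1597]
ee_rot: [179.9, -37.3, 82.1]
contact_force: [0.3, 0.6, 0.0]
finger_gap: 0.0427
```

```bash

python3 - <<'E'
from h import *
info()
g=cl(.176,0,.116); R=Rt(YAW,-38)
plan(tcp(g,R),R,1,0.0)
E
```

```text
grasp clamp [ 0.1753 -0.0005  0.1168] dir [ 0.606 -0.01  -0.795] xaxis [ 0.795 -0.011  0.607]
[0.3 0.6 0. ] [  1.7  20.1 -22.3  40.2  36.7 102. ] 0.042729482436328486 25.25
total rot [ 0.6  0.7 -0.6] dist 0.001
[[[-0.0005, 0.0, 0.0011], [0.57, 0.66, -0.65], 0.0]]
```

Emit:
apply_moves(
  rows=[
    [[0,0,0],[0,0,0],-0.5],
    [[0,0,0],[0,0,0],-1],
    [[0,0,0],[0,0,0],-1],
    [[0,0,0],[0,0,0],-1],
    [[0,0,0],[0,0,0],-1],
  ],
)

```text
time_s: 25.67
eef_pos: [0.5429, 0.1559, 0.1608]
ee_rot: [-180.0, -37.2, 81.9]
contact_force: [0.8, 2.8, -4.2]
finger_gap: 0.0149
```

```bash

python3 - <<'E'
from h import *
info()
arc(1,-4,.162)
E
```

```text
grasp clamp [1.751e-01 1.000e-04 1.178e-01] dir [ 0.604 -0.01  -0.797] xaxis [ 0.797 -0.014  0.604]
[ 0.8  2.8 -4.2] [  1.7  20.  -22.3  40.4  36.6 102.2] 0.014942188896434096 25.6667
shift [ 0.0071 -0.0001  0.004 ] turn [-0.05 -4.   -0.04]
```

Gripped. I'll swing the lever down along the arc.

Emit:
apply_moves(
  rows=[
    [[0.0071,0,0.004],[0,-4,0],-1],
    [[0.0071,0,0.004],[0,-4,0],-1],
    [[0.0071,0,0.004],[0,-4,0],-1],
    [[0.0071,0,0.004],[0,-4,0],-1],
    [[0.0071,0,0.004],[0,-4,0],-1],
    [[0.0071,0,0.004],[0,-4,0],-1],
    [[0.0071,0,0.004],[0,-4,0],-1],
  ],
)

```text
time_s: 26.25
eef_pos: [0.5502, 0.2113, 0.1581]
ee_rot: [-179.9, -8.5, 81.6]
contact_force: [-2.1, -0.2, -7.1]
finger_gap: 0.0149
```

```bash

python3 - <<'E'
from h import *
info()
arc(1,-4,.162)
E
```

```text
grasp clamp [0.2063 0.     0.1047] dir [ 0.148 -0.002 -0.989] xaxis [ 0.989 -0.022  0.148]
[-2.1 -0.2 -7.1] [ 18.   22.5 -10.7  53.1   7.6 116.6] 0.014867567007072107 26.25
shift [ 0.0073 -0.0002  0.0039] turn [-0.09 -4.   -0.01]
```

Emit:
apply_moves(
  rows=[
    [[0.0073,0,0.0039],[0,-4,0],-1],
    [[0.0073,0,0.0039],[0,-4,0],-1],
    [[0.0073,0,0.0039],[0,-4,0],-1],
    [[0.0073,0,0.0039],[0,-4,0],-1],
    [[0.0073,0,0.0039],[0,-4,0],-1],
    [[0.0073,0,0.0039],[0,-4,0],-1],
    [[0.0073,0,0.0039],[0,-4,0],-1],
  ],
)

```text
time_s: 26.83
eef_pos: [0.557, 0.2612, 0.1271]
ee_rot: [180.0, 20.8, 81.7]
contact_force: [-2.9, -2.8, -5.5]
finger_gap: 0.0145
```

```bash

python3 - <<'E'
from h import *
info()
arc(1,-4,.162)
E
```

```text
grasp clamp [ 0.2295 -0.      0.0766] dir [-0.355  0.007 -0.935] xaxis [ 0.935 -0.02  -0.355]
[-2.9 -2.8 -5.5] [ 31.1  36.5   6.8  73.9 -15.9 131.3] 0.014514769621294355 26.8333
shift [ 0.0074 -0.0001  0.0039] turn [-0.08 -4.    0.03]
```

Emit:
apply_moves(
  rows=[
    [[0.0074,0,0.0039],[0,-4,0],-1],
    [[0.0074,0,0.0039],[0,-4,0],-1],
    [[0.0074,0,0.0039],[0,-4,0],-1],
    [[0.0074,0,0.0039],[0,-4,0],-1],
    [[0.006,0,0.003],[0,-3,0],-1],
  ],
)

```text
time_s: 27.25
eef_pos: [0.5602, 0.284, 0.0919]
ee_rot: [-180.0, 40.8, 81.8]
contact_force: [-3.2, -6.3, 1.0]
finger_gap: 0.0149
```

```bash

python3 - <<'E'
from h import *
info()
arc(1,-4,.162)
E
```

```text
grasp clamp [ 0.2364 -0.      0.051 ] dir [-0.653  0.013 -0.757] xaxis [ 0.757 -0.015 -0.653]
[-3.2 -6.3  1. ] [ 36.8  50.5  21.2  92.2 -27.5 142.9] 0.014860087204681368 27.25
shift [ 0.0073 -0.0001  0.0039] turn [-0.06 -4.    0.05]
```

Emit:
apply_moves(
  rows=[
    [[0.005,0,0.0025],[0,-2.5,0],-1],
    [[0.004,0,0.002],[0,-2,0],-1],
    [[0.002,0,0.001],[0,-1,0],-1],
  ],
)

```text
time_s: 27.5
eef_pos: [0.5607, 0.2885, 0.0821]
ee_rot: [-179.9, 47.1, 82.1]
contact_force: [-5.5, -1.1, 15.2]
finger_gap: 0.0148
```

```bash

python3 - <<'E'
from h import *
info()
q=leverang("pics/w18.png")
for x in np.arange(.17,.26,.01):
    k=q[(q[:,0]>x)&(q[:,0]<x+.01)]
    if len(k): print(round(x,3),len(k),k.mean(0).round(4),k[:,2].max().round(4))
E
```

```text
grasp clamp [ 2.367e-01 -1.000e-04  4.530e-02] dir [-0.732  0.012 -0.681] xaxis [ 0.681 -0.009 -0.732]
[-5.5 -1.1 15.2] [ 38.1  55.2  26.   98.7 -30.5 146.7] 0.014758856614420727 27.5
0.17 51 [0.1776 0.0006 0.0489] 0.0492
0.18 100 [0.1853 0.     0.0488] 0.0491
0.19 122 [0.195  0.0005 0.0488] 0.0492
0.2 141 [2.05e-01 2.00e-04 4.87e-02] 0.0491
0.21 155 [0.2146 0.0003 0.0487] 0.0491
0.22 63 [2.287e-01 2.000e-04 4.990e-02] 0.0503
0.23 249 [0.2353 0.0003 0.05  ] 0.0505
0.24 1271 [2.482e-01 1.000e-04 4.600e-02] 0.0505
0.25 689 [0.2505 0.0004 0.0446] 0.0497
```

View pics/w18.png

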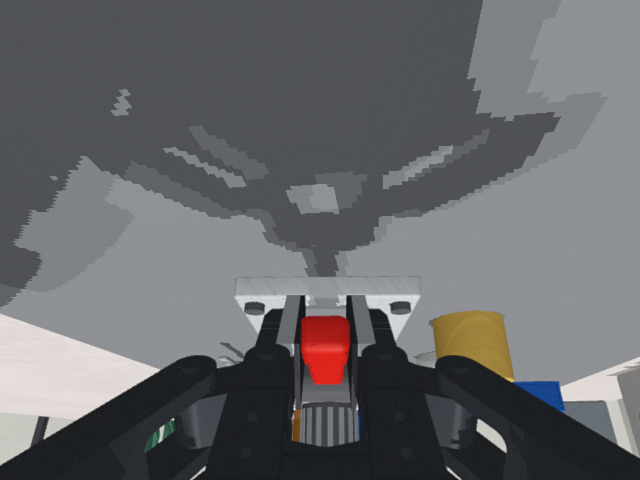

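The lever is level (top face at 0.049 m along its whole length), so it's closed. I'll release and back straight off.

Emit:
apply_moves(
  rows=[
    [[0,0,0],[0,0,0],0],
    [[0,0,0],[0,0,0],0],
    [[0,0,0],[0,0,0],0],
    [[0,0,0],[0,0,0],0],
    [[0,0,-0.01],[0,0,0],0],
    [[0,0,-0.02],[0,0,0],0],
    [[0,0,-0.03],[0,0,0],0],
    [[-0.01,0,-0.03],[0,0,0],0],
    [[-0.01,0,-0.03],[0,2,0],0],
    [[-0.01,0,-0.02],[0,2,0],0],
  ],
)

```text
time_s: 28.38
eef_pos: [0.573, 0.3685, 0.1967]
ee_rot: [-179.4, 43.4, 82.0]
contact_force: [-0.2, 0.0, -0.0]
finger_gap: 0.0428
```

```bash

python3 - <<'E'
from h import *
info()
q=leverang("pics/w19.png")
for x in np.arange(.17,.26,.02):
    k=q[(q[:,0]>x)&(q[:,0]<x+.02)]
    if len(k): print(round(x,3),len(k),k.mean(0).round(4),k[:,2].max().round(4))
E
```

```text
grasp clamp [ 0.32   -0.0018  0.1574] dir [-0.687  0.02  -0.727] xaxis [ 0.726 -0.011 -0.687]
[-0.2  0.  -0. ] [ 41.4  57.5  50.4 118.9 -26.1 148.2] 0.04281546043567142 28.3833
0.17 180 [0.1825 0.0005 0.0488] 0.05
0.19 258 [0.2002 0.0005 0.0489] 0.0497
0.21 280 [0.2198 0.0006 0.0492] 0.0513
0.23 586 [0.2429 0.0004 0.049 ] 0.0513
0.25 159 [0.2505 0.0007 0.0451] 0.0505
```

View pics/w19.png

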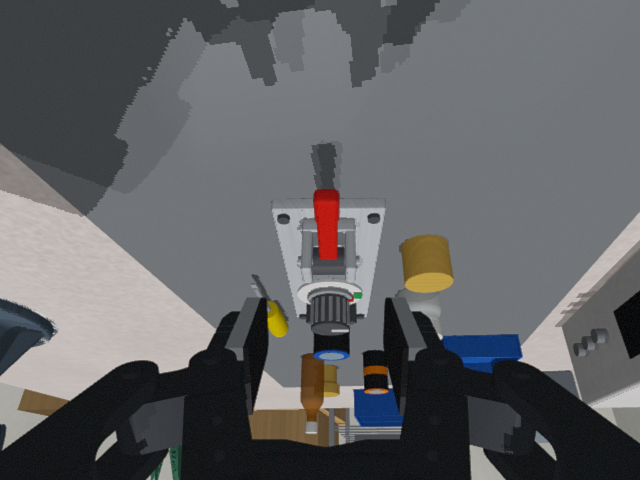

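The lever is still level. Next I'll check the barrel, nut and bystanders with the fixed cameras.

```bash

python3 - <<'E'
from h import *
for cam in ["scene","side"]:
    c=cams.capture(cam); W=cloud(c)
    b={"scene":(130,270,270,450),"side":(235,375,260,440)}[cam]
    cv2.imwrite(f"pics/{cam}20.png",cv2.resize(c["img"][b[0]:b[1],b[2]:b[3],::-1],None,fx=4,fy=4,interpolation=cv2.INTER_CUBIC))
    Lw=(W-cl(0,0,0))@M3
    m=(Lw[...,2]>.070)&(Lw[...,2]<.084)&(abs(Lw[...,0])<.03)&(abs(Lw[...,1])<.03)
    Q=Lw[m]
    if len(Q)>10: print(cam,"barrel top",len(Q),cv2.minEnclosingCircle((Q[:,:2]*1000).astype(np.float32)),np.median(Q[:,2]))
    for t in ["jaw","jar","driver","weight","barrel_orange","cleaner","eyepiece","tray"]:
        for r in sil(t,cam)[:1]:
            P=W[r["region"]];P=P[~np.isnan(P[:,0])]
            if len(P): print(cam,t,round(r["p"],2),np.median(P,0).round(3), np.percentile((P-cl(0,0,0))@M3,2,axis=0).round(4) if t=="jaw" else "")
E
```

```text
scene barrel top 209 ((1.1200523376464844, -0.8550753593444824), 22.37380027770996) 0.0757912900964628
scene jaw 0.44 [ 0.717 -0.257  0.004] [-3.244e-01 -2.874e-01 -3.000e-04]
scene jar 0.82 [ 0.638 -0.014  0.042] 
scene driver 0.79 [ 0.451 -0.042  0.019] 
scene weight 0.65 [0.636 0.103 0.035] 
scene barrel_orange 0.67 [ 0.577 -0.26   0.05 ] 
scene cleaner 0.91 [ 0.469 -0.268  0.062] 
scene eyepiece 0.97 [ 0.481 -0.351  0.049] 
scene tray 0.69 [ 0.717 -0.257  0.004] 
side barrel_orange 0.86 [ 0.56  -0.244  0.05 ] 
side cleaner 0.63 [ 0.456 -0.26   0.125] 
side eyepiece 0.29 [ 0.724 -0.264  0.009] 
side tray 0.8 [ 0.723 -0.264  0.009]
```

View pics/scene20.png

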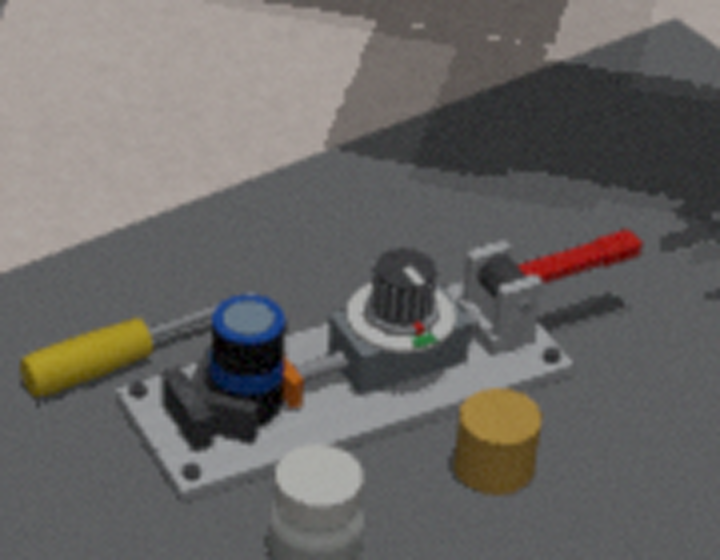

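View pics/side20.png

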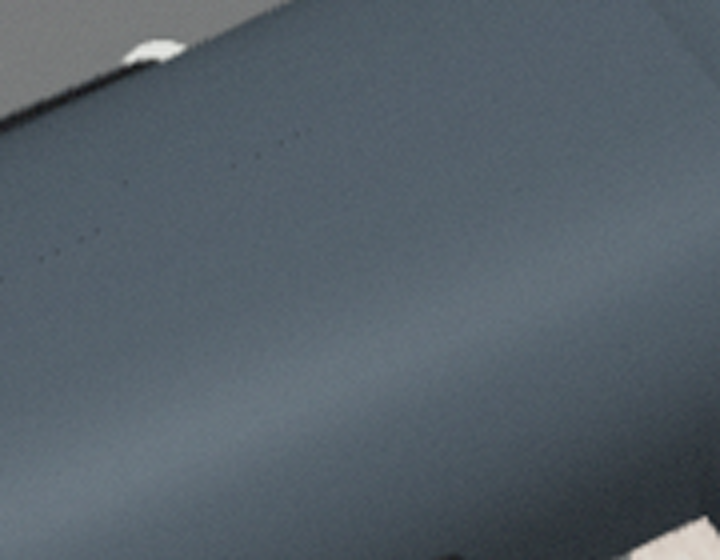

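The scene view shows the barrel upright in the V at (248,360), with the orange jaw (292,383) against it. The red tab (419,328) is at the green mark (424,341) and the lever lies flat (580,260). Bystanders are where they were, so I'll hand in.

```bash
python3 -c "
from bench import job
print(job.hand_in())"
```

```text
the job is handed in; nothing more can be done
None
```

I opened the lever to its stop and stood the blue barrel in the nest, then let it go. With the lever still open, I turned the nut about 89° clockwise onto the green mark, closed the lever flat and backed off. I handed in at about 28.5 s of the 72 s allowed; no verdict was given.

**Last checks**
- **Lever:** level, with its top face at about 49 mm along the whole length.
- **Nut:** the pointer tab was about 3° from the mark's centre, roughly 2.35 rad. This was measured before I closed the lever; the last picture still shows it at the mark.
- **Barrel:** upright in the V with the orange jaw against it. Its top is 76 mm above the bench, and it sits about 1.4 mm from the nest's centre.
- **Robot:** touching nothing.
- **Bystanders:** the scene camera puts all seven within about 4 mm of where they started.

**Failed or not checked**
- My first grasp of the lever came in too high, pinched the stem and lifted the lever about 11° before I regrasped it.
- The final side view was mostly blocked by the arm, so the clamp area was confirmed from the scene camera, plus the wrist camera for the lever.
- In that last check the networks misidentified the jaw (scene) and the eyepiece (side). I judged the jaw from the picture instead.
- I could not measure the jaw's clamping force directly.

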